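Find the grinding-ball case that rattles and hold it out

TASK

The three sealed cases on the tray each hold a ball for the laboratory mill, and in one of them it has come loose from its foam. First swing the hasp that was left open over its catch, then lift and shake the cases lengthwise, one at a time, setting each quiet one back upright on the tray, until you find the one that rattles. Finish holding that case still and level in the gripper, its middle out beyond the tray's far edge and its underside more than 10 cm above the bench, for your colleague across the bench; leave the things around the tray where they stand.

Things in the scene. Friction and masses are not known exactly. Their poses are not given: they have to be found in the camera images.
- tray: Shallow white tray fixed to the bench, 200 (x) x 360 (y) mm, floor 4 mm thick, lip 10 mm above the bench; origin at the centre of its underside. Its +x edge is the far edge, towards the colleague across the bench; its long side runs along y. It is turned by up to about 0.3 rad.
- case_a: Sealed hard case, blue shell, grey lid with blank white label: 126 long (own x) x 56 wide (y) x 60 mm high; origin at the centre of its underside, z up. Its +x end is the front, with hasp and catch (9 mm out, 34 mm up). The lid never opens. On the tray the three stand 115 mm apart along the tray's y, in any order, long axes along the tray's x, fronts to its +x edge.
- case_b: Sealed hard case, blue shell, grey lid with blank white label: 126 long (own x) x 56 wide (y) x 60 mm high; origin at the centre of its underside, z up. Its +x end is the front, with hasp and catch (9 mm out, 34 mm up). The lid never opens. All three look alike. Shell about 0.25 kg (0.20 to 0.30) plus 0.26 kg inside, so weight does not tell them apart.
- case_c: Sealed hard case, blue shell, grey lid with blank white label: 126 long (own x) x 56 wide (y) x 60 mm high; origin at the centre of its underside, z up. Its +x end is the front, with hasp and catch (9 mm out, 34 mm up). The lid never opens. In one of the three, any of them, the 40 mm, 0.26 kg ball rolls loose by 72 mm lengthwise, and stays near the end it was thrown to; else it is in tight foam.
- hasp_a (a joint): Stiff hasp hinge of case_a, rad; stays where left (0.01 N m turns it). 0: strap straight down against the front end, over the catch; pi/2: straight out forward; pi: straight up; beyond: leaning back over the lid (stop at 4.4). Steel strap 20 mm wide, 42 mm long, 2.5 mm thick. Hinge line parallel to the case's y. One of the three starts open, standing up.
- hasp_b (a joint): Stiff hasp hinge of case_b, rad; stays where left (0.01 N m turns it). 0: strap straight down against the front end, over the catch; pi/2: straight out forward; pi: straight up; beyond: leaning back over the lid (stop at 4.4). Steel strap 20 mm wide, 42 mm long, 2.5 mm thick. Hinge line parallel to the case's y. One of the three starts open, standing up.
- hasp_c (a joint): Stiff hasp hinge of case_c, rad; stays where left (0.01 N m turns it). 0: strap straight down against the front end, over the catch; pi/2: straight out forward; pi: straight up; beyond: leaning back over the lid (stop at 4.4). Steel strap 20 mm wide, 42 mm long, 2.5 mm thick. Hinge line parallel to the case's y. One of the three starts open, standing up.
- hasp_hinge_a (a point): Middle of the hinge line of the hasp of case_a: in that case's frame 66 mm ahead of the origin (+x), 60 mm above the underside, level with the lid's top.
- hasp_hinge_b (a point): Middle of the hinge line of the hasp of case_b: in that case's frame 66 mm ahead of the origin (+x), 60 mm above the underside, level with the lid's top.
- hasp_hinge_c (a point): Middle of the hinge line of the hasp of case_c: in that case's frame 66 mm ahead of the origin (+x), 60 mm above the underside, level with the lid's top.
- wash_bottle: Bystander: white wash bottle with red cap and bent spout, 64 mm across, 170 mm high, loose, origin under its centre.
- beaker: Bystander: glass beaker, 72 mm across, 85 mm high, loose, origin under its centre.
- tube_rack: Bystander: wooden rack of test tubes, 60 x 180 mm, 102 mm high, loose, origin under its centre.
- mortar: Bystander: white ceramic mortar, 96 mm across, 50 mm high, loose, origin under its centre.
Not all that is in view belongs to the job. Leave any green or purple look-alike of the case_b alone.

How it is judged:
On the way, in this order (a step that is already met when the one before it is completed fails the run):
1. the hasp that was left open hangs over its catch (within 0.25 rad of straight down), all three cases standing on the tray (value of joint each of hasp_a, hasp_b, hasp_c below 0.25 rad and height (world z) of each of case_a, case_b, case_c below 0.012 m), for 0.2 s.
2. in a case lifted in the gripper, the loose ball has been thrown towards the front end (more than 20 mm from the middle) (((distance between ball_c and case_a below 0.068 m and height (world z) of case_a above 0.025 m and contact force between the fingers and case_a above 1 N and x of ball_c in the frame of case_a above 0.02 m) or (distance between ball_c and case_b below 0.068 m and height (world z) of case_b above 0.025 m and contact force between the fingers and case_b above 1 N and x of ball_c in the frame of case_b above 0.02 m) or (distance between ball_c and case_c below 0.068 m and height (world z) of case_c above 0.025 m and contact force between the fingers and case_c above 1 N and x of ball_c in the frame of case_c above 0.02 m))).
3. then back towards the rear end (((distance between ball_c and case_a below 0.068 m and height (world z) of case_a above 0.025 m and contact force between the fingers and case_a above 1 N and x of ball_c in the frame of case_a below -0.02 m) or (distance between ball_c and case_b below 0.068 m and height (world z) of case_b above 0.025 m and contact force between the fingers and case_b above 1 N and x of ball_c in the frame of case_b below -0.02 m) or (distance between ball_c and case_c below 0.068 m and height (world z) of case_c above 0.025 m and contact force between the fingers and case_c above 1 N and x of ball_c in the frame of case_c below -0.02 m))).
4. and to the front again (((distance between ball_c and case_a below 0.068 m and height (world z) of case_a above 0.025 m and contact force between the fingers and case_a above 1 N and x of ball_c in the frame of case_a above 0.02 m) or (distance between ball_c and case_b below 0.068 m and height (world z) of case_b above 0.025 m and contact force between the fingers and case_b above 1 N and x of ball_c in the frame of case_b above 0.02 m) or (distance between ball_c and case_c below 0.068 m and height (world z) of case_c above 0.025 m and contact force between the fingers and case_c above 1 N and x of ball_c in the frame of case_c above 0.02 m))).
At the end, for the whole second after the job is handed in: the rattling case is in the fingers, still, level within 0.2 rad, its underside over 0.10 m above the bench and over 0.10 m ahead of the tray's centre (tray x); the two others stand upright at rest on the tray; all hasps within 0.25 rad of straight down (value of joint each of hasp_a, hasp_b, hasp_c below 0.25 rad and ((distance between ball_c and case_a below 0.068 m and height (world z) of case_a above 0.1 m and x of case_a in the frame of tray above 0.1 m and angle between case_a's own z axis and vertical below 0.2 rad and linear speed of each of case_a, case_b, case_c below 0.03 m/s and contact force between the fingers and case_a above 1 N and x of case_b in the frame of tray between -0.06 and 0.06 m and y of case_b in the frame of tray between -0.16 and 0.16 m and height (world z) of each of case_b, case_c below 0.01 m and angle between each of case_b, case_c's own z axis and vertical below 0.08 rad and x of case_c in the frame of tray between -0.06 and 0.06 m and y of case_c in the frame of tray between -0.16 and 0.16 m) or (distance between ball_c and case_b below 0.068 m and height (world z) of case_b above 0.1 m and x of case_b in the frame of tray above 0.1 m and angle between case_b's own z axis and vertical below 0.2 rad and linear speed of each of case_b, case_a, case_c below 0.03 m/s and contact force between the fingers and case_b above 1 N and x of case_a in the frame of tray between -0.06 and 0.06 m and y of case_a in the frame of tray between -0.16 and 0.16 m and height (world z) of each of case_a, case_c below 0.01 m and angle between each of case_a, case_c's own z axis and vertical below 0.08 rad and x of case_c in the frame of tray between -0.06 and 0.06 m and y of case_c in the frame of tray between -0.16 and 0.16 m) or (distance between ball_c and case_c below 0.068 m and height (world z) of case_c above 0.1 m and x of case_c in the frame of tray above 0.1 m and angle between case_c's own z axis and vertical below 0.2 rad and linear speed of each of case_c, case_a, case_b below 0.03 m/s and contact force between the fingers and case_c above 1 N and x of case_a in the frame of tray between -0.06 and 0.06 m and y of case_a in the frame of tray between -0.16 and 0.16 m and height (world z) of each of case_a, case_b below 0.01 m and angle between each of case_a, case_b's own z axis and vertical below 0.08 rad and x of case_b in the frame of tray between -0.06 and 0.06 m and y of case_b in the frame of tray between -0.16 and 0.16 m))); the arm keeps its last pose, push and grip.
It fails at once if a case is lifted off the tray while its hasp is open ((value of joint hasp_a above 1 rad and height (world z) of case_a above 0.03 m) or (value of joint hasp_b above 1 rad and height (world z) of case_b above 0.03 m) or (value of joint hasp_c above 1 rad and height (world z) of case_c above 0.03 m)).
It fails at once if one of the things around the tray is shifted more than 30 mm or tipped over (distance of any of wash_bottle, beaker, tube_rack, mortar from where it was at the start of the episode above 0.03 m or angle between any of wash_bottle, beaker, tube_rack, mortar's own z axis and vertical above 0.3 rad).
It also fails if it takes over 72 s, if anything falls off the work surface, if the arm or the gripper's body presses on something with over 40 N, if the wrist force passes 120 N, or if a joint passes its speed limit or range.

ROBOT

A 7-joint arm with a two-finger parallel gripper is mounted at the origin on the work surface. World frame = base frame: x ahead of the robot, y to its left, z up, the work surface at z = 0. Lengths are in m, angles in rad, forces in N, time in s.
With the tool pointing down it reaches from about 0.4 to 0.85 m from the base axis. Payload 10.4 kg.
Tool frame: the origin (TCP) lies midway between the tips of the shut fingers; the grasp point (between the pads) lies bot.grip_depth behind it (bot.grip_depth is the distance from the TCP to the grasp point, in m); z points along the fingers, y is the direction in which the jaws open and shut (so a half turn about z gives the same grasp; the last joint's range is limited). The gripper opens to 87 mm and grips with 3 to 60 N. Pads are 19 mm wide; open, the fingers measure 117 mm over their backs; the gripper's body (75 mm by 190 mm) begins 51 mm behind the grasp point.
Start: joints at [-1.263, 0.332, -0.065, 1.46, 0.022, 1.35, -0.088], TCP at [0.203, 0.591, 0.193] pointing down, gripper open.
Joint ranges: [-2.6, 2.6], [-0.5, 2.12], [-1.47, 1.34], [0.16, 2.42], [-1.27, 4.41], [0.06, 2.06], [-2.6, 2.6]. Speed limits (rad/s): [2.22, 2.22, 2.79, 2.79, 3.14, 3.14, 3.14].

INTERFACE

Orientations are given as a unit quaternion [x, y, z, w].
In Python, from plant import bot, optics gives the robot as it stands.
- The arm moves only by the shell command python3 -m inch 'ROWS'. ROWS is JSON, a list of rows, each an object of numbers: "x", "y", "z": the shift along the tool's x, y, z in mm; "wx", "wy", "wz": the turn, a rotation vector about the tool's x, y, z in rad; "gripper": the opening, from 0 (shut) to 1 (fully open). In form: [{"x": .., "y": .., "z": .., "wx": .., "wy": .., "wz": .., "gripper": ..}, ...]. A call has 1 to 20 rows; each row shifts and turns the commanded pose from where the row before left it, along the tool's axes as they then stand; what a row does not reach is not made up. A row lasts 1/10 s, in which the tool goes at most 50 mm and 8.59 degrees, less where a joint would pass 70% of its speed; a pose out of reach is approached as far as the arm can. A call is refused whole if a number of a shift passes 50 or a number of a turn 0.15, either way. A call with a gripper value outside its range is refused whole. The fingers move at their own pace and stop on an object; the grip force is fixed at half the most. Time passes only in rows, so rows that do not move let the fingers close. It gives the time, the measured TCP pose, the force and the opening at its end, in the units of the state.
- bot.state(): the state, without advancing time (a new reading comes with each control period).
- optics.camera(name): name is "scene" or "side" or "wrist"; returns (picture, depth): 384x512x3 uint8, red, green, blue; 384x512 float32, m along the optical axis (not along the pixel's ray), 0 where there is no reading.
- optics.camera_model(name): a dict with "K" (3x3 intrinsics, pixels), "dist" ([k1, k2, p1, p2, k3] as OpenCV has them; the pictures are not rectified), "origin" and "orientation" of the camera in the world; the wrist camera has in their place "hand_eye" (4x4, takes a point from camera to tool coordinates, whose origin is the TCP and whose axes are the flange's). Camera axes: x right, y down, z forward; pixel columns grow to the right and rows downward; lengths in m; the calibration is good to about 2 mm. A picture is of the moment at which its call begins: read the wrist's pose just before it. camera_model takes no time and is no camera call.
- bot.sign_off(): hands the job in, once; it reports no verdict.
The state is a dict: "time_s": time; "qpos": joint angles; "qd": joint speeds; "effort": joint torques, N m; "position": TCP position; "orientation": TCP orientation; "force": force on the tool from outside, world axes, zero at the start; "moment": the same for the moment, N m; "width": finger opening in m.
Only numpy, scipy, OpenCV 4.12 (cv2) and the standard library are available. Lean on these libraries where they do the work, as an engineer would, in place of code of your own. Each camera call takes 0.05 s, during which the arm holds its last target.

## Working session

There is one attempt and no reset: what is moved stays moved. The work goes in short steps, Python scripts to look and compute and a shell command to move; the robot and the scene stay as the last step left them, time stands still between calls to the robot, and variables do not carry over. Pictures are saved under pics/ and viewed, and the job is handed in when it is done.

```bash
ls; mkdir -p pics; python3 - <<'E'
from plant import bot, optics
import cv2
print(bot.state(), bot.grip_depth)
for n in ["scene","side","wrist"]:
    p,d=optics.camera(n); cv2.imwrite(f"pics/{n}0.png",p[:,:,::-1]); 
    import numpy as np
    np.save(f"pics/{n}0.npy",d); print(n,optics.camera_model(n))
E
```

```text
pics
{'time_s': 0.0, 'qpos': array([-1.26261501,  0.33287688, -0.06471048,  1.46091183,  0.0216239 ,
        1.34987641, -0.08850078]), 'qd': array([ 0.00133169, -0.00104469,  0.00011798,  0.00035186,  0.00056675,
       -0.00222848,  0.00078401]), 'effort': array([ 1.28578646e-03, -6.23257899e+01,  2.48849066e-02, -3.89901531e+01,
       -6.15486014e-02,  3.94352584e-02,  1.13953201e-04]), 'position': array([0.20286482, 0.59072987, 0.19186494]), 'orientation': array([ 1.64620498e-01,  9.86356740e-01, -6.84166824e-04, -7.28022999e-05]), 'force': array([-0.64981188, -0.02268252, -0.75309815]), 'moment': array([ 0.01594277, -0.01051819,  0.02113719]), 'width': 0.08663557478630804} 0.0187
scene {'K': array([[464.70078279,   0.        , 256.16812154],
       [  0.        , 464.70078279, 194.30245786],
       [  0.        ,   0.        ,   1.        ]]), 'dist': array([-0.0150441,  0.       ,  0.       ,  0.       ,  0.       ]), 'origin': array([ 1.27753274, -0.22166802,  1.40951387]), 'orientation': array([ 0.77692546,  0.57716258, -0.14626569, -0.20463757])}
side {'K': array([[390.7482
[... 247 characters left out ...]
0.71060177,  0.81224298]), 'orientation': array([ 0.91913683, -0.09480363,  0.04532615, -0.37966473])}
wrist {'K': array([[318.24075642,   0.        , 260.42743732],
       [  0.        , 318.24075642, 194.17888643],
       [  0.        ,   0.        ,   1.        ]]), 'dist': array([0.02704274, 0.        , 0.        , 0.        , 0.        ]), 'hand_eye': array([[-6.69676262e-04, -9.61242991e-01, -2.75701767e-01,
         7.57810367e-02],
       [ 9.99999762e-01, -5.97324187e-04, -3.46397541e-04,
        -6.18990221e-04],
       [ 1.68288874e-04, -2.75701934e-01,  9.61243161e-01,
        -1.91969998e-01],
       [ 0.00000000e+00,  0.00000000e+00,  0.00000000e+00,
         1.00000000e+00]])}
```

View pics/scene0.png

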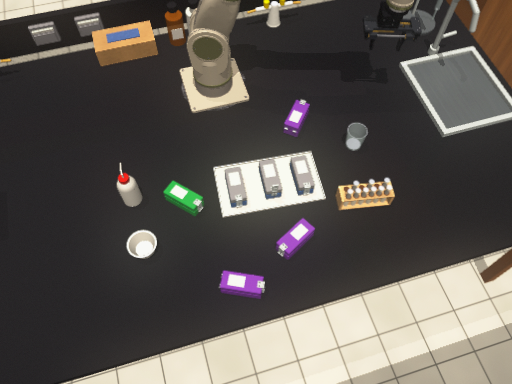

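View pics/side0.png

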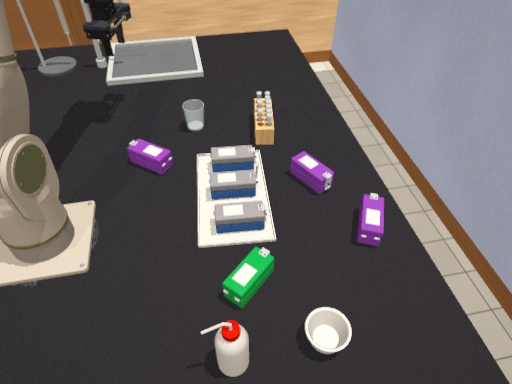

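View pics/wrist0.png

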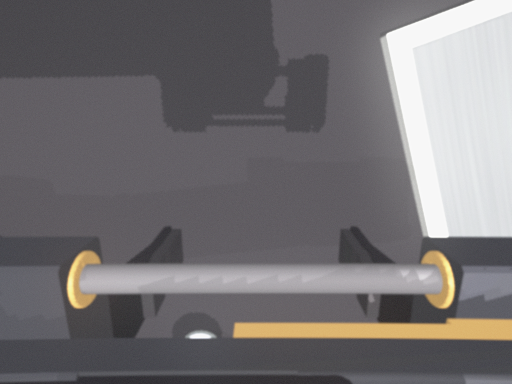

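```bash
cat > h.py <<'E'
import numpy as np, cv2
from scipy.spatial.transform import Rotation as R
from plant import bot, optics
def pose(n,st=None):
    m=optics.camera_model(n)
    if n=="wrist":
        T=np.eye(4);T[:3,:3]=R.from_quat(st["orientation"]).as_matrix();T[:3,3]=st["position"]
        T=T@m["hand_eye"]
    else:
        T=np.eye(4);T[:3,:3]=R.from_quat(m["orientation"]).as_matrix();T[:3,3]=m["origin"]
    return m,T
def rays(n,uv,st=None):
    m,T=pose(n,st)
    q=cv2.undistortPoints(np.array(uv,float).reshape(-1,1,2),m["K"],m["dist"]).reshape(-1,2)
    return T, np.c_[q,np.ones(len(q))]
def at_z(n,uv,z,st=None):
    T,r=rays(n,uv,st); d=r@T[:3,:3].T
    return T[:3,3]+d*((z-T[2,3])/d[:,2])[:,None]
def cloud(n,d,st=None):
    v,u=np.mgrid[:384,:512]; uv=np.c_[u.ravel(),v.ravel()]
    T,r=rays(n,uv,st); P=(r*d.reshape(-1,1))@T[:3,:3].T+T[:3,3]
    P[d.ravel()==0]=np.nan
    return P.reshape(384,512,3)
def proj(n,P,st=None):
    m,T=pose(n,st); Ti=np.linalg.inv(T)
    q=cv2.projectPoints(np.array(P,float),cv2.Rodrigues(Ti[:3,:3])[0],Ti[:3,3],m["K"],m["dist"])[0]
    return q.reshape(-1,2)
def crop(img,x0,y0,x1,y1,k,out):
    c=img[y0:y1,x0:x1]; cv2.imwrite(out,cv2.resize(c,None,fx=k,fy=k,interpolation=cv2.INTER_CUBIC))
E
python3 - <<'E'
from h import *
crop(cv2.imread("pics/scene0.png"),205,140,335,225,6,"pics/sc1.png")
crop(cv2.imread("pics/side0.png"),180,130,290,250,5,"pics/sd1.png")
E
```

```text
(no output)
```

View pics/sc1.png

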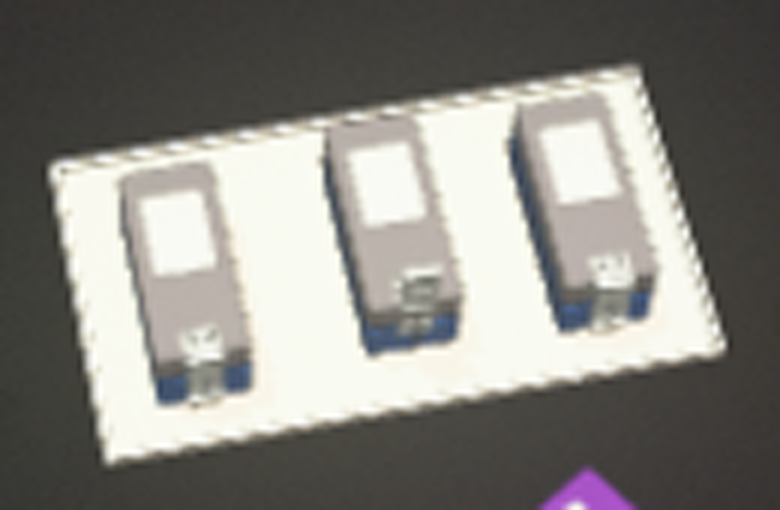

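View pics/sd1.png

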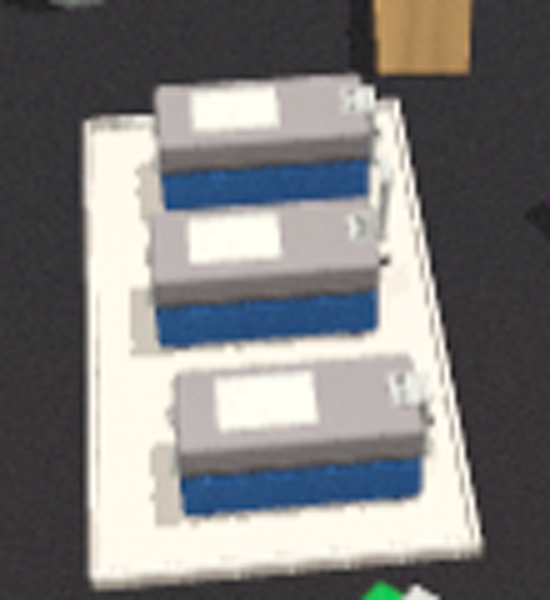

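```bash
python3 - <<'E'
from h import *
# tray corners (crop/6 + offset)
c=np.array([[50,165],[638,66],[725,350],[106,465]])/6+[205,140]
P=at_z("scene",c,0.010); print("scene tray",P.round(4),P.mean(0))
print([np.linalg.norm(P[i]-P[(i+1)%4]) for i in range(4)])
c=np.array([[85,120],[398,100],[482,548],[92,585]])/5+[180,130]
P=at_z("side",c,0.010); print("side tray",P.round(4),P.mean(0))
for n in ["scene","side"]:
    d=np.load(f"pics/{n}0.npy"); C=cloud(n,d); m=(C[...,2]>0.058)&(C[...,2]<0.07)
    m&=(C[...,0]>0.4)&(C[...,0]<0.75)&(abs(C[...,1])<0.35)
    k,l,s,ce=cv2.connectedComponentsWithStats(m.astype(np.uint8))
    for i in range(1,k):
        if s[i,4]<100: continue
        Q=C[l==i]; rc=cv2.minAreaRect((Q[:,:2]*1000).astype(np.float32))
        print(n,ce[i].round(),s[i,4],rc,Q[:,2].mean())
E
```

```text
scene tray [[ 0.3868 -0.097   0.01  ]
 [ 0.4196  0.2624  0.01  ]
 [ 0.6186  0.2422  0.01  ]
 [ 0.5879 -0.1162  0.01  ]] [0.50323522 0.07282202 0.01      ]
[np.float64(0.36093296334104036), np.float64(0.20000827330575957), np.float64(0.35971344839562996), np.float64(0.2020909292306386)]
side tray [[ 0.4166  0.2581  0.01  ]
 [ 0.6153  0.2388  0.01  ]
 [ 0.5817 -0.1212  0.01  ]
 [ 0.3838 -0.1045  0.01  ]] [0.49933939 0.06778925 0.01      ]
scene [303. 172.] 486 ((521.8875732421875, 185.6864013671875), (57.025577545166016, 130.29188537597656), 84.48224639892578) 0.0632043589782852
scene [270. 175.] 457 ((506.4771423339844, 75.9580078125), (56.84545135498047, 134.40650939941406), 84.50318908691406) 0.06313186044380756
scene [236. 184.] 515 ((503.4394226074219, -46.23312759399414), (56.23834228515625, 132.25360107421875), 84.57316589355469) 0.06333115905788694
scene [183. 194.] 373 ((494.3602600097656, -222.8451385498047), (129.24147033691406, 54.80242156982422), 41.288963317871094) 0.06094277352677404
scene [349. 194.] 229 ((647.0458984375, 313.4334411621094), (78.54086303710938, 63.17951
[... 343 characters left out ...]
52.] 577 ((520.7597045898438, 184.45706176757812), (61.5681037902832, 131.16998291015625), 86.31575012207031) 0.06491933799848013
side [308. 164.] 401 ((736.0504760742188, 84.6562728881836), (57.81145095825195, 125.04557800292969), 28.30946922302246) 0.061649781032609784
side [232. 178.] 696 ((503.42657470703125, 73.69088745117188), (59.63719940185547, 131.46734619140625), 86.98655700683594) 0.06510308526686867
side [239. 210.] 866 ((501.3759460449219, -48.49740219116211), (57.8464469909668, 130.786376953125), 85.30073547363281) 0.06503221435754346
side [248. 270.] 1182 ((491.3717041015625, -225.04226684570312), (131.71458435058594, 55.79340744018555), 41.67794418334961) 0.061316663344037625
```

```bash
cat >> h.py <<'E'
YAW=-0.093
def go(x,y,z,yaw=YAW,st=None):
    """rotvec to point-down, tool x = -(case x at yaw); shift in tool axes after that turn (mm)"""
    st=st or bot.state()
    Rc=R.from_quat(st["orientation"])
    cx=np.array([np.cos(yaw),np.sin(yaw),0]); X=-cx; Z=np.array([0,0,-1.]); Y=np.cross(Z,X)
    Rt=R.from_matrix(np.c_[X,Y,Z])
    w=(Rc.inv()*Rt).as_rotvec()
    s=Rt.inv().apply(np.array([x,y,z])-st["position"])*1000
    print("turn",w.round(3),"shift",s.round(1),"pos",st["position"].round(4),"t",st["time_s"])
E
python3 - <<'E'
from h import *
go(0.46,0.075,0.23)
print(at_z("scene",[[357,137],[130,195],[142,245],[366,195]],0.05))
E
```

```text
turn [-0.001 -0.    -0.238] shift [-303.9 -489.7  -37.9] pos [0.2029 0.5908 0.1921] t 0.15
[[ 0.43377603  0.42803131  0.05      ]
 [ 0.43801501 -0.39423338  0.05      ]
 [ 0.6281677  -0.38774347  0.05      ]
 [ 0.66423746  0.3630373   0.05      ]]
```

```bash
python3 -m inch '[{"wz":-0.119,"z":-10,"gripper":0},{"wz":-0.119,"z":-10},{"x":-24,"y":-38,"z":-2},{"x":-24,"y":-38,"z":-2},{"x":-24,"y":-38,"z":-2},{"x":-24,"y":-38,"z":-2},{"x":-24,"y":-38,"z":-2},{"x":-24,"y":-38,"z":-2},{"x":-24,"y":-38,"z":-2},{"x":-24,"y":-38,"z":-2},{"x":-24,"y":-38,"z":-2},{"x":-24,"y":-38,"z":-2},{"x":-24,"y":-38},{"x":-24,"y":-38},{"x":-16,"y":-34},{"x":0},{"x":0}]'; python3 - <<'E'
from h import *
st=bot.state(); p,d=optics.camera("wrist"); cv2.imwrite("pics/w1.png",p[:,:,::-1]); np.save("pics/w1.npy",d)
import pickle; pickle.dump(st,open("pics/w1.pkl","wb")); go(0.46,0.075,0.23)
E
```

```text
turn [-0.001 -0.    -0.238] shift [-303.8 -489.8  -37.8] pos [0.2029 0.5909 0.1922] t 0.2schema error: expected keys x, y, z, wx, wy, wz, gripper
```

View pics/w1.png

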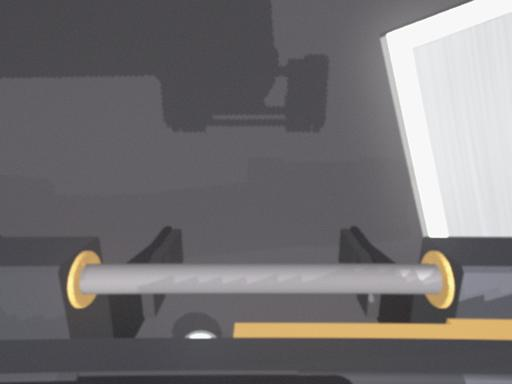

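```bash
python3 -m inch '[{"x":0,"y":0,"z":-10,"wx":0,"wy":0,"wz":-0.119,"gripper":0},{"x":0,"y":0,"z":-10,"wx":0,"wy":0,"wz":-0.119,"gripper":0},{"x":-24,"y":-38,"z":-2,"wx":0,"wy":0,"wz":0,"gripper":0},{"x":-24,"y":-38,"z":-2,"wx":0,"wy":0,"wz":0,"gripper":0},{"x":-24,"y":-38,"z":-2,"wx":0,"wy":0,"wz":0,"gripper":0},{"x":-24,"y":-38,"z":-2,"wx":0,"wy":0,"wz":0,"gripper":0},{"x":-24,"y":-38,"z":-2,"wx":0,"wy":0,"wz":0,"gripper":0},{"x":-24,"y":-38,"z":-2,"wx":0,"wy":0,"wz":0,"gripper":0},{"x":-24,"y":-38,"z":-2,"wx":0,"wy":0,"wz":0,"gripper":0},{"x":-24,"y":-38,"z":-2,"wx":0,"wy":0,"wz":0,"gripper":0},{"x":-24,"y":-38,"z":-2,"wx":0,"wy":0,"wz":0,"gripper":0},{"x":-24,"y":-38,"z":0,"wx":0,"wy":0,"wz":0,"gripper":0},{"x":-24,"y":-38,"z":0,"wx":0,"wy":0,"wz":0,"gripper":0},{"x":-24,"y":-38,"z":0,"wx":0,"wy":0,"wz":0,"gripper":0},{"x":-16,"y":-34,"z":0,"wx":0,"wy":0,"wz":0,"gripper":0},{"x":0,"y":0,"z":0,"wx":0,"wy":0,"wz":0,"gripper":0},{"x":0,"y":0,"z":0,"wx":0,"wy":0,"wz":0,"gripper":0}]'; python3 - <<'E'
from h import *
st=bot.state(); p,d=optics.camera("wrist"); cv2.imwrite("pics/w1.png",p[:,:,::-1]); np.save("pics/w1.npy",d)
import pickle; pickle.dump(st,open("pics/w1.pkl","wb")); go(0.46,0.075,0.23)
E
```

```text
time_s: 1.9
position: [0.4602, 0.0747, 0.2306]
orientation: [0.047, 0.999, 0.0, -0.0]
force: [0.2, 0.0, -0.9]
width: 0.0004
turn [ 0.    -0.     0.001] shift [-0.1 -0.8  0.5] pos [0.46   0.0758 0.2305] t 1.95
```

View pics/w1.png

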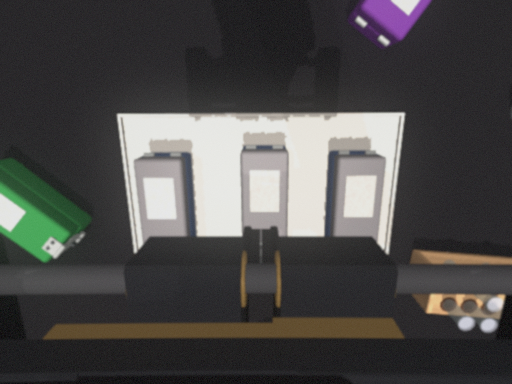

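```bash
python3 - <<'E'
from h import *
crop(cv2.imread("pics/w1.png"),115,100,415,240,2.66,"pics/w1c.png")
E
```

```text
(no output)
```

View pics/w1c.png

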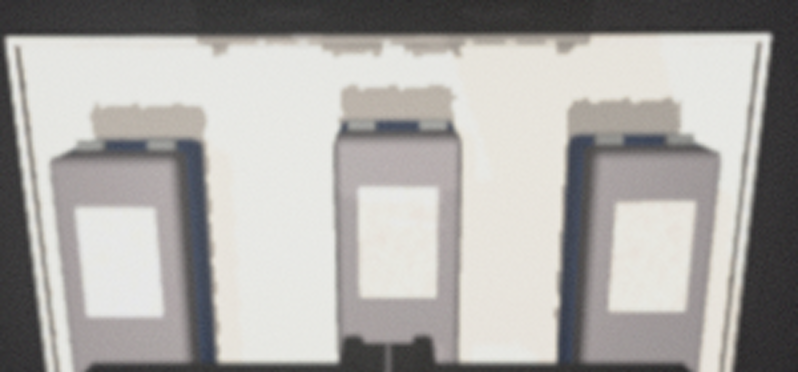

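```bash
python3 - <<'E'
from h import *
import pickle; st=pickle.load(open("pics/w1.pkl","rb"))
c=np.array([[53,158],[177,153],[336,136],[460,134],[595,152],[719,155]])/2.66+[115,100]
P=at_z("wrist",c,0.064,st)
t=at_z("wrist",np.array([[5,38],[770,35]])/2.66+[115,100],0.010,st)
print(P.round(4)); print(t.round(4), np.arctan2(-(t[1]-t[0])[0],(t[1]-t[0])[1]))
cx=np.array([np.cos(YAW),np.sin(YAW),0])
print("tray c",t.mean(0)+cx*.1)
for i in range(3):
    m=P[2*i:2*i+2].mean(0); w=P[2*i+1]-P[2*i]; print("case",(m+cx*.063).round(4),np.linalg.norm(w),np.arctan2(-w[0],w[1]),"hinge",(m+cx*.129).round(4))
E
```

```text
[[ 0.4326 -0.0659  0.064 ]
 [ 0.4354 -0.0132  0.064 ]
 [ 0.4346  0.0549  0.064 ]
 [ 0.4388  0.1073  0.064 ]
 [ 0.4519  0.1639  0.064 ]
 [ 0.4583  0.2161  0.064 ]]
[[ 0.3819 -0.0986  0.01  ]
 [ 0.4147  0.2592  0.01  ]] -0.09149817689635217
tray c [0.49783446 0.07100434 0.01      ]
case [ 0.4968 -0.0454  0.064 ] 0.052721656794453474 -0.05271337791703876 hinge [ 0.5625 -0.0515  0.064 ]
case [0.4994 0.0753 0.064 ] 0.052551674613486636 -0.07927082854679293 hinge [0.5651 0.0691 0.064 ]
case [0.5179 0.1842 0.064 ] 0.05259865327838881 -0.12169499635744802 hinge [0.5836 0.178  0.064 ]
```

```bash
python3 - <<'E'
from h import *
go(0.53,0.0715,0.078)
E
python3 -m inch '[{"x":-35,"y":3,"z":20,"wx":0,"wy":0,"wz":0,"gripper":0},{"x":-35,"y":0,"z":30,"wx":0,"wy":0,"wz":0,"gripper":0},{"x":0,"y":0,"z":40,"wx":0,"wy":0,"wz":0,"gripper":0},{"x":0,"y":0,"z":40,"wx":0,"wy":0,"wz":0,"gripper":0},{"x":0,"y":0,"z":22,"wx":0,"wy":0,"wz":0,"gripper":0},{"x":0,"y":0,"z":0,"wx":0,"wy":0,"wz":0,"gripper":0},{"x":0,"y":0,"z":0,"wx":0,"wy":0,"wz":0,"gripper":0}]'
python3 - <<'E'
from h import *
go(0.53,0.0715,0.078); print(bot.state()["force"])
for n,b,k in (("side",(170,90,330,250),4),("scene",(205,130,335,225),6)):
    p,d=optics.camera(n); crop(p[:,:,::-1],*b,k,f"pics/{n}2.png")
E
```

```text
turn [ 0.    -0.     0.001] shift [-70.1   2.3 152.5] pos [0.46   0.0758 0.2305] t 1.95
time_s: 2.65
position: [0.5303, 0.0728, 0.0793]
orientation: [0.046, 0.999, 0.0, -0.0]
force: [-0.1, -1.2, 0.6]
width: 0.0001
turn [ 0.    -0.     0.002] shift [ 0.2 -1.3  1.3] pos [0.5303 0.0728 0.0793] t 2.65
[-0.14144967 -1.22306756  0.60520078]
```

View pics/side2.png

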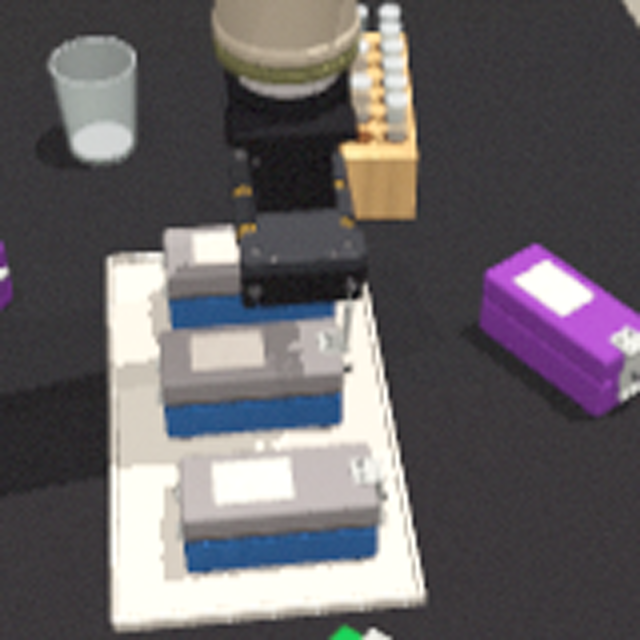

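View pics/scene2.png

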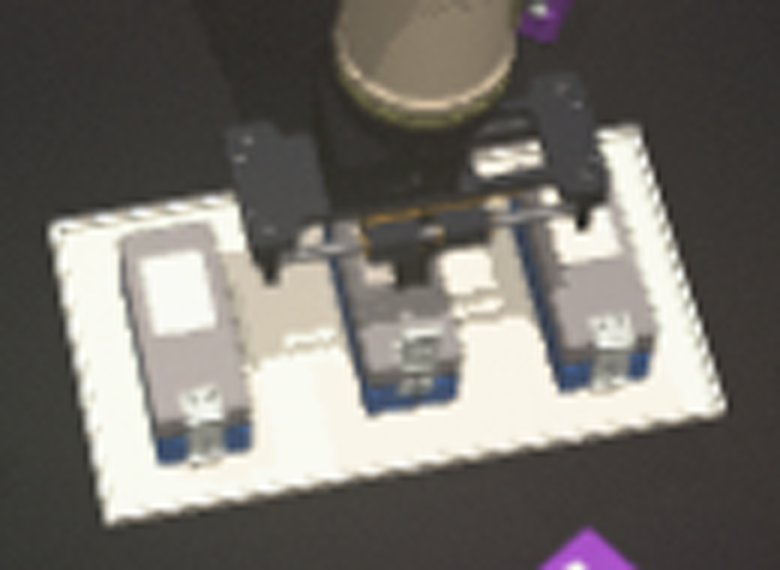

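```bash
python3 -m inch '[{"x":-15,"y":0,"z":0,"wx":0,"wy":0,"wz":0,"gripper":0},{"x":-10,"y":0,"z":0,"wx":0,"wy":0,"wz":0,"gripper":0},{"x":-10,"y":0,"z":0,"wx":0,"wy":0,"wz":0,"gripper":0},{"x":-10,"y":0,"z":0,"wx":0,"wy":0,"wz":0,"gripper":0},{"x":-10,"y":0,"z":0,"wx":0,"wy":0,"wz":0,"gripper":0},{"x":-10,"y":0,"z":0,"wx":0,"wy":0,"wz":0,"gripper":0},{"x":0,"y":0,"z":0,"wx":0,"wy":0,"wz":0,"gripper":0}]'
python3 - <<'E'
from h import *
go(0.595,0.0665,0.078); print(bot.state()["force"])
for n,b,k in (("side",(170,90,330,250),4),("scene",(205,130,335,225),6)):
    p,d=optics.camera(n); crop(p[:,:,::-1],*b,k,f"pics/{n}3.png")
E
```

```text
time_s: 3.45
position: [0.5961, 0.0652, 0.0785]
orientation: [0.047, 0.999, -0.0, 0.0]
force: [-0.2, -0.1, -0.1]
width: 0.0004
turn [-0.  0. -0.] shift [1.2 1.2 0.5] pos [0.5961 0.0652 0.0785] t 3.45
[-0.16603315 -0.12255457 -0.13844464]
```

View pics/side3.png

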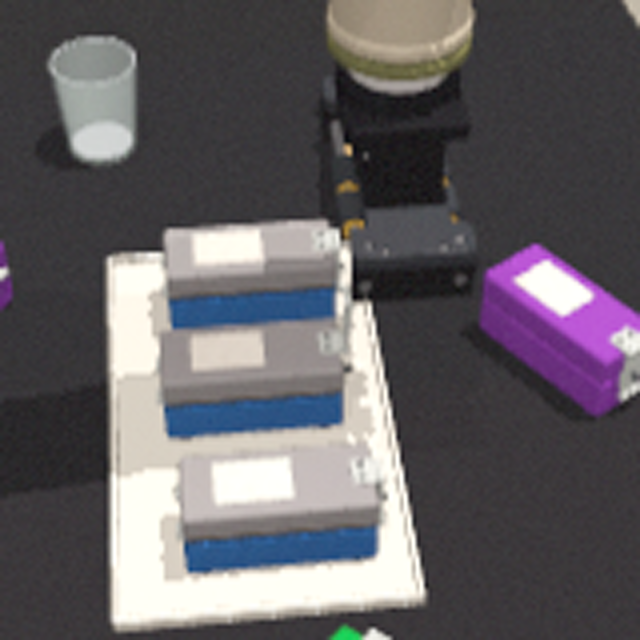

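View pics/scene3.png

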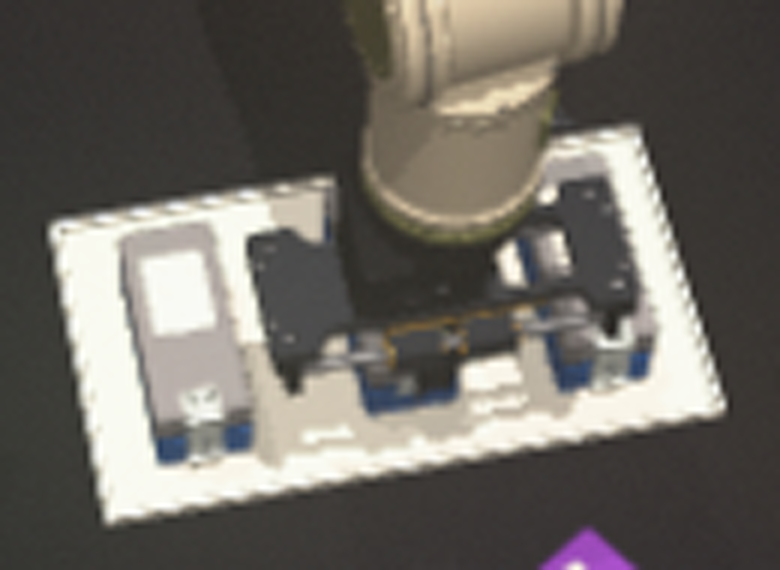

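```bash
python3 - <<'E'
from h import *
pts=[[0.5961,0.0652,0.0785],[.567,.0685,.064],[.567,.0685,.106],[.567,.0685,.022],[.609,.066,.064],[.585,.178,.064],[.585,.178,.106],[.585,.178,.022]]
print(((proj("side",pts)-[170,90])*4).round()); print(((proj("scene",pts)-[205,130])*6).round())
p,d=optics.camera("side"); q=p[130:210,220:300,::-1]; crop(p[:,:,::-1],225,130,305,205,8,"pics/side3b.png")
E
```

```text
[[385. 324.]
 [343. 341.]
 [344. 296.]
 [343. 384.]
 [403. 336.]
 [337. 240.]
 [337. 195.]
 [337. 282.]]
[[425. 397.]
 [413. 364.]
 [416. 326.]
 [410. 400.]
 [432. 429.]
 [609. 342.]
 [617. 303.]
 [602. 379.]]
```

View pics/side3b.png

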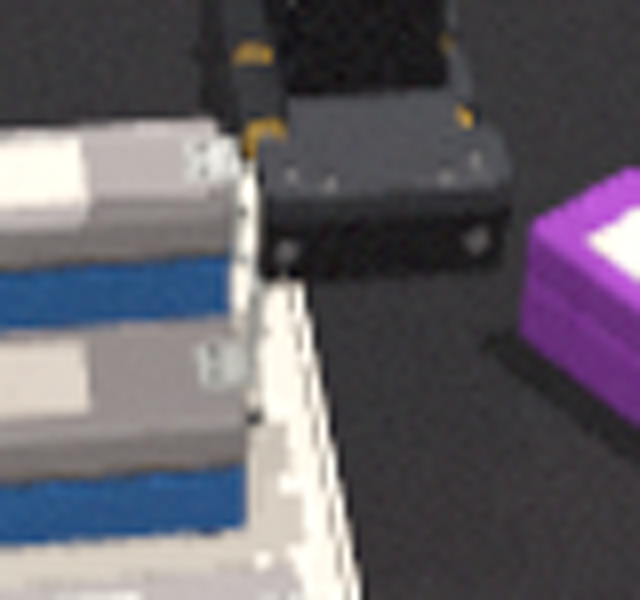

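```bash
python3 - <<'E'
from h import *
p,d=optics.camera("side"); np.save("pics/side3.npy",d); cv2.imwrite("pics/side3f.png",p[:,:,::-1])
d0=np.load("pics/side0.npy"); i0=cv2.imread("pics/side0.png")
for dd,name in ((d0,"before"),(d,"after")):
    C=cloud("side",dd); m=(abs(C[...,0]-.58)<.04)&(abs(C[...,1]-.069)<.02)&(C[...,2]>.07)&(C[...,2]<.13)
    v,u=np.nonzero(m); print(name,len(v)); 
    for a,b in list(zip(v,u))[:40]: print(a,b,C[a,b].round(3),end=";")
    print()
crop(np.hstack([i0[130:205,225:305],p[130:205,225:305,::-1]]),0,0,160,75,5,"pics/cmp.png")
E
```

```text
before 33
161 256 [0.569 0.077 0.11 ];161 257 [0.572 0.077 0.109];162 256 [0.569 0.075 0.107];162 257 [0.571 0.074 0.109];163 256 [0.567 0.068 0.11 ];163 257 [0.57  0.07  0.108];164 256 [0.566 0.065 0.11 ];164 257 [0.569 0.064 0.11 ];165 256 [0.566 0.062 0.109];165 257 [0.568 0.061 0.109];165 258 [0.571 0.062 0.108];166 256 [0.565 0.059 0.108];166 257 [0.569 0.062 0.104];166 258 [0.571 0.06  0.106];167 256 [0.568 0.073 0.091];167 257 [0.568 0.059 0.104];168 256 [0.568 0.073 0.088];168 257 [0.568 0.059 0.099];169 256 [0.568 0.072 0.085];169 257 [0.568 0.059 0.096];170 256 [0.567 0.067 0.086];170 257 [0.568 0.058 0.094];171 256 [0.567 0.067 0.082];171 257 [0.569 0.061 0.087];172 256 [0.567 0.067 0.078];172 257 [0.569 0.061 0.083];173 252 [0.557 0.074 0.07 ];173 256 [0.566 0.063 0.078];173 257 [0.568 0.06  0.08 ];174 256 [0.565 0.058 0.079];175 256 [0.565 0.059 0.075];176 256 [0.565 0.058 0.071];177 253 [0.557 0.057 0.07 ];
after 27
161 256 [0.569 0.076 0.11 ];162 256 [0.568 0.073 0.109];163 256 [0.567 0.065 0.113];164 256 [0.567 0.065 0.109];165 256 [0.566 0.064 0.106];165 257 [0.568 0.059 0.111];166 256 [0.565 0.06  0.107];166 257 [0.568 0.061 0.106];166 258 [0.571 0.058 0.107];167 256 [0.569 0.076 0.089];167 257 [0.568 0.058 0.105];168 256 [0.568 0.073 0.087];168 257 [0.568 0.059 0.1  ];169 256 [0.568 0.072 0.085];169 257 [0.568 0.059 0.096];170 256 [0.567 0.067 0.086];170 257 [0.569 0.061 0.091];171 256 [0.567 0.065 0.083];171 257 [0.568 0.059 0.089];172 255 [0.566 0.076 0.07 ];172 256 [0.566 0.061 0.084];172 257 [0.569 0.061 0.084];173 251 [0.554 0.073 0.071];173 256 [0.566 0.063 0.078];173 257 [0.568 0.059 0.082];174 256 [0.566 0.06  0.077];175 256 [0.566 0.063 0.071];
```

View pics/cmp.png

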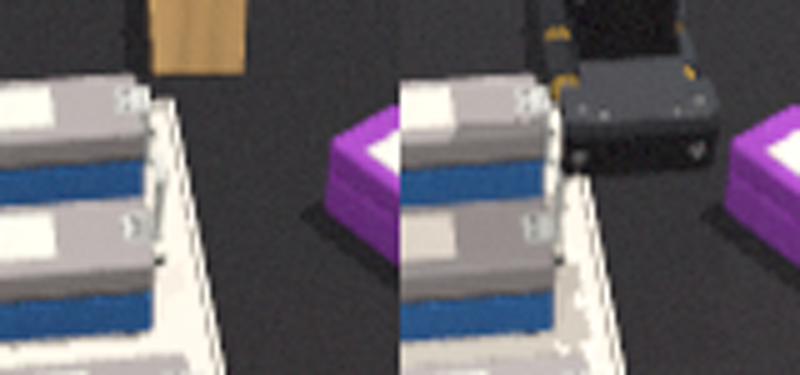

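```bash
python3 - <<'E'
from h import *
p,d=optics.camera("scene"); C=cloud("scene",d); cv2.imwrite("pics/scene3f.png",p[:,:,::-1])
crop(p[:,:,::-1],250,160,300,210,12,"pics/scene3b.png")
for v in range(180,206,2): print(v,[tuple((C[v,u]*1000).round().astype(int)) for u in (270,273,275,277,280)])
st=bot.state(); p,d=optics.camera("wrist"); cv2.imwrite("pics/w3.png",p[:,:,::-1])
E
```

```text
180 [(np.int64(615), np.int64(34), np.int64(227)), (np.int64(620), np.int64(41), np.int64(232)), (np.int64(618), np.int64(49), np.int64(223)), (np.int64(621), np.int64(54), np.int64(226)), (np.int64(622), np.int64(63), np.int64(224))]
182 [(np.int64(620), np.int64(32), np.int64(224)), (np.int64(620), np.int64(42), np.int64(220)), (np.int64(623), np.int64(47), np.int64(222)), (np.int64(621), np.int64(54), np.int64(214)), (np.int64(624), np.int64(63), np.int64(215))]
184 [(np.int64(617), np.int64(34), np.int64(206)), (np.int64(621), np.int64(42), np.int64(209)), (np.int64(620), np.int64(49), np.int64(204)), (np.int64(620), np.int64(55), np.int64(200)), (np.int64(609), np.int64(70), np.int64(175))]
186 [(np.int64(620), np.int64(33), np.int64(199)), (np.int64(624), np.int64(41), np.int64(201)), (np.int64(625), np.int64(48), np.int64(200)), (np.int64(-9223372036854775808), np.int64(-9223372036854775808), np.int64(-9223372036854775808)), (np.int64(629), np.int64(62), np.int64(200))]
188 [(np.int64(628), np.int64(30), np.int64(203)), (np.int64(628), np.int64(40), np.int64(197)), (np.int64(6
[... 1324 characters left out ...]
nt64(-5)), (np.int64(571), np.int64(67), np.int64(7)), (np.int64(574), np.int64(73), np.int64(9)), (np.int64(576), np.int64(80), np.int64(8)), (np.int64(576), np.int64(91), np.int64(2))]
202 [(np.int64(571), np.int64(56), np.int64(-2)), (np.int64(575), np.int64(66), np.int64(-1)), (np.int64(578), np.int64(72), np.int64(1)), (np.int64(583), np.int64(77), np.int64(7)), (np.int64(585), np.int64(87), np.int64(6))]
204 [(np.int64(581), np.int64(53), np.int64(3)), (np.int64(581), np.int64(64), np.int64(-4)), (np.int64(585), np.int64(70), np.int64(1)), (np.int64(591), np.int64(75), np.int64(8)), (np.int64(594), np.int64(84), np.int64(10))]<stdin>:4: RuntimeWarning: invalid value encountered in cast
```

View pics/scene3b.png

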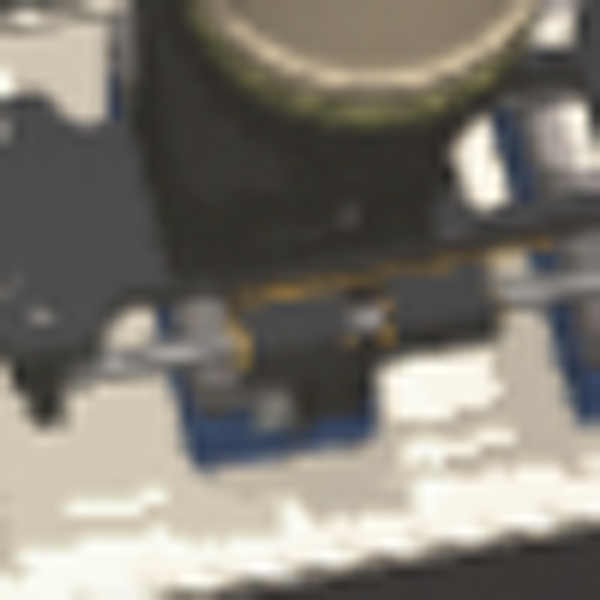

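View pics/w3.png

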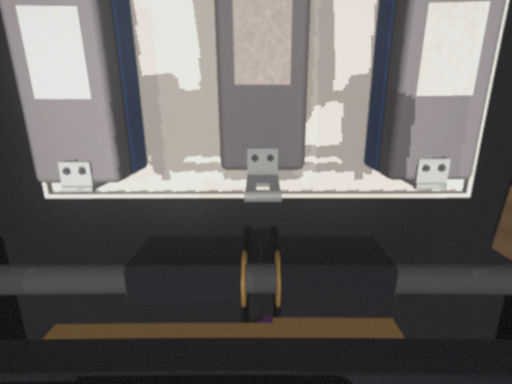

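```bash
python3 - <<'E'
from h import *
st=bot.state(); T=R.from_quat(st["orientation"]); P=[st["position"]+T.apply([x,y,z]) for x,y,z in [(0,0,0),(0.01,0,0),(.01,0,-.03),(0,0,-.03),(.01,.015,0),(.01,.015,-.03)]]
print(proj("wrist",P,st).round()); print(bot.state()["qpos"])
p,d=optics.camera("wrist"); C=cloud("wrist",d,st)
for v in range(215,260,5): print(v,(C[v,[245,253,262,270]]*1000).round().tolist())
crop(p[:,:,::-1],220,140,310,250,6,"pics/w3c.png")
E
```

```text
[[261. 225.]
 [261. 211.]
 [262. 228.]
 [262. 245.]
 [285. 211.]
 [289. 228.]]
[-0.55050387  0.38054181  0.45095342  1.69303935 -0.18203324  1.1097574
  1.43185234]
215 [[614.0, 49.0, 0.0], [615.0, 56.0, -0.0], [615.0, 65.0, 1.0], [616.0, 72.0, 0.0]]
220 [[619.0, 49.0, 0.0], [620.0, 56.0, 0.0], [621.0, 64.0, -0.0], [622.0, 71.0, -1.0]]
225 [[624.0, 48.0, 0.0], [625.0, 55.0, 0.0], [625.0, 64.0, 1.0], [626.0, 71.0, -1.0]]
230 [[582.0, 58.0, 115.0], [585.0, 62.0, 110.0], [585.0, 67.0, 111.0], [584.0, 71.0, 113.0]]
235 [[582.0, 58.0, 121.0], [585.0, 62.0, 117.0], [585.0, 67.0, 117.0], [586.0, 71.0, 116.0]]
240 [[583.0, 59.0, 126.0], [584.0, 62.0, 124.0], [585.0, 67.0, 124.0], [585.0, 71.0, 124.0]]
245 [[583.0, 59.0, 133.0], [585.0, 62.0, 129.0], [585.0, 67.0, 130.0], [585.0, 71.0, 129.0]]
250 [[583.0, 59.0, 138.0], [585.0, 62.0, 135.0], [585.0, 67.0, 134.0], [585.0, 70.0, 135.0]]
255 [[558.0, 64.0, 192.0], [584.0, 63.0, 140.0], [588.0, 66.0, 135.0], [585.0, 70.0, 141.0]]
```

View pics/w3c.png

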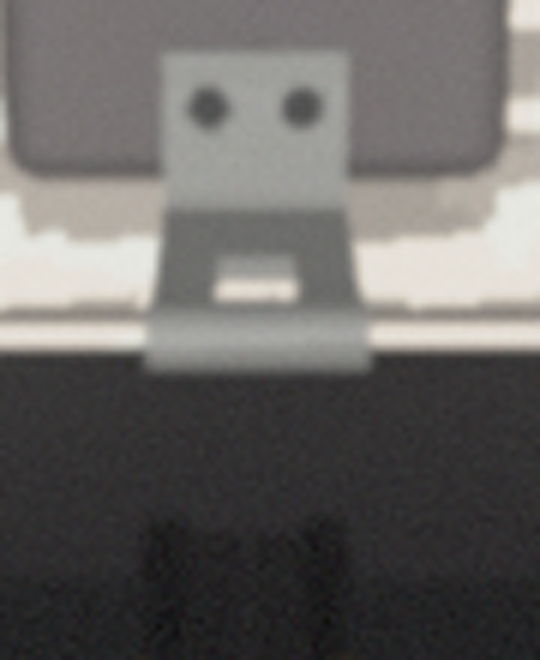

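```bash
python3 -m inch '[{"x":-12,"y":0,"z":10,"wx":0,"wy":0,"wz":0,"gripper":0},{"x":0,"y":0,"z":12,"wx":0,"wy":0,"wz":0,"gripper":0},{"x":0,"y":0,"z":12,"wx":0,"wy":0,"wz":0,"gripper":0},{"x":0,"y":0,"z":0,"wx":0,"wy":0,"wz":0,"gripper":0}]'
python3 - <<'E'
from h import *
st=bot.state();print(st["position"],st["force"])
p,d=optics.camera("scene"); crop(p[:,:,::-1],240,150,310,220,8,"pics/s4.png")
print(((proj("scene",[st["position"]])-[240,150])*8).round())
C=cloud("scene",d); m=(abs(C[...,0]-.615)<.03)&(abs(C[...,1]-.066)<.02)&(C[...,2]>.02)&(C[...,2]<.1)
print((C[m]*1000).round()[np.argsort(C[m][:,2])][:25].tolist())
p,d=optics.camera("side"); crop(p[:,:,::-1],225,130,305,205,8,"pics/sd4.png");print(((proj("side",[st["position"]])-[225,130])*8).round())
E
```

```text
time_s: 4.2
position: [0.605, 0.0643, 0.0423]
orientation: [0.046, 0.999, -0.0, -0.002]
force: [0.6, -0.6, 0.0]
width: 0.0007
[0.60497888 0.06434103 0.04230677] [ 0.56135279 -0.61539441  0.01922204]
[[287. 429.]]
[[616.0, 70.0, 70.0], [615.0, 64.0, 72.0], [617.0, 56.0, 73.0], [617.0, 66.0, 74.0], [619.0, 58.0, 76.0], [617.0, 73.0, 78.0], [615.0, 63.0, 80.0], [622.0, 71.0, 80.0], [618.0, 59.0, 81.0], [618.0, 69.0, 82.0], [616.0, 59.0, 83.0], [619.0, 55.0, 84.0], [615.0, 63.0, 87.0], [620.0, 64.0, 87.0], [617.0, 66.0, 88.0], [618.0, 55.0, 88.0], [619.0, 72.0, 89.0], [620.0, 68.0, 93.0], [619.0, 58.0, 96.0], [620.0, 71.0, 97.0]]
[[353. 401.]]
```

View pics/s4.png

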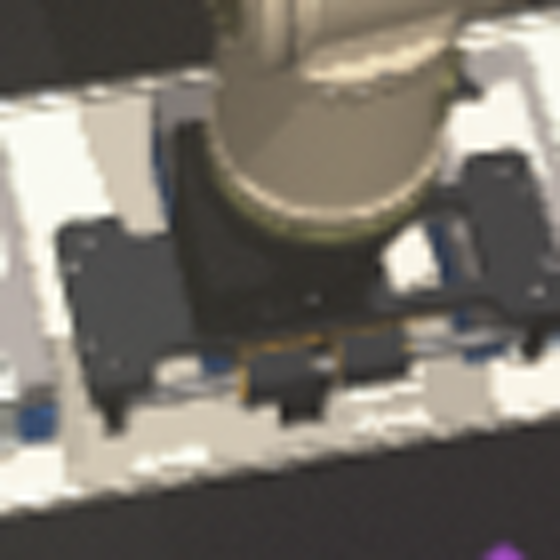

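View pics/sd4.png

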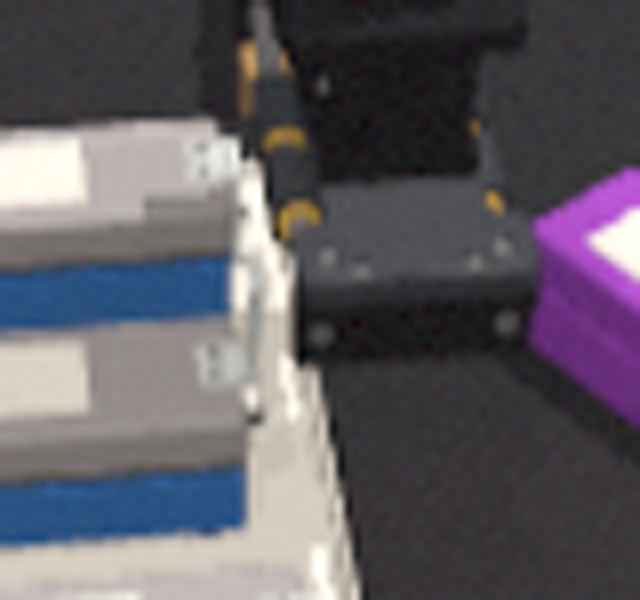

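```bash
python3 - <<'E'
from h import *
st=bot.state()
p,d=optics.camera("side"); C=cloud("side",d)
Tt=R.from_quat(st["orientation"]); Q=Tt.inv().apply((C.reshape(-1,3)-st["position"])).reshape(384,512,3)*1000
m=(abs(Q[...,0])<60)&(abs(Q[...,1])<140)&(Q[...,2]>-250)&(Q[...,2]<10)&(C[...,2]>.075)
v,u=np.nonzero(m)
for yy in range(-110,20,10):
    s=m&(abs(Q[...,1]-yy)<5)
    if s.sum(): print(yy,s.sum(),"zmax(tool)",np.nanpercentile(Q[...,2][s],98).round(),"x",np.nanpercentile(Q[...,0][s],[3,97]).round())
p,d=optics.camera("scene"); C=cloud("scene",d)
Q=Tt.inv().apply((C.reshape(-1,3)-st["position"])).reshape(384,512,3)*1000
m=(abs(Q[...,0])<60)&(abs(Q[...,1])<140)&(Q[...,2]>-250)&(Q[...,2]<10)&(C[...,2]>.068)
for yy in range(-110,120,10):
    s=m&(abs(Q[...,1]-yy)<5)
    if s.sum(): print("scene",yy,s.sum(),"zmax(tool)",np.nanpercentile(Q[...,2][s],98).round(),"x",np.nanpercentile(Q[...,0][s],[3,97]).round())
E
```

```text
-100 32 zmax(tool) -132.0 x [-28.  29.]
-90 347 zmax(tool) -103.0 x [-37.  35.]
-80 100 zmax(tool) -102.0 x [-36.  32.]
-70 77 zmax(tool) -142.0 x [-35.  31.]
-60 51 zmax(tool) -141.0 x [-24.  24.]
-50 448 zmax(tool) -143.0 x [-30.  28.]
-40 265 zmax(tool) -122.0 x [-30.  31.]
-30 281 zmax(tool) -114.0 x [-35.  35.]
-20 142 zmax(tool) -123.0 x [-39.  36.]
-10 86 zmax(tool) -38.0 x [-39.  40.]
0 50 zmax(tool) -42.0 x [-38.  41.]
10 31 zmax(tool) -56.0 x [-38.  38.]
scene -110 3 zmax(tool) -24.0 x [35. 48.]
scene -90 76 zmax(tool) -109.0 x [-40.  31.]
scene -80 84 zmax(tool) -108.0 x [-41.  32.]
scene -70 76 zmax(tool) -114.0 x [-39.  29.]
scene -60 61 zmax(tool) -112.0 x [-35.  23.]
scene -50 118 zmax(tool) -116.0 x [-37.  22.]
scene -40 120 zmax(tool) -118.0 x [-38.  31.]
scene -30 114 zmax(tool) -113.0 x [-41.  -6.]
scene -20 85 zmax(tool) -107.0 x [-41. -20.]
scene -10 87 zmax(tool) -45.0 x [-46. -14.]
scene 0 65 zmax(tool) -34.0 x [-47. -13.]
scene 10 102 zmax(tool) -40.0 x [-45. -11.]
scene 20 58 zmax(tool) -107.0 x [-43. -21.]
scene 30 55 zmax(tool) -109.0 x [-42.  -2.]
scene 40 26 zmax(tool) -113.0 x [-36. -18.]
scene 50 26 zmax(tool) -111.0 x [-36.  23.]
scene 60 38 zmax(tool) -112.0 x [-37.  24.]
scene 70 83 zmax(tool) -113.0 x [-38.  27.]
scene 80 84 zmax(tool) -104.0 x [-41.  29.]
scene 90 81 zmax(tool) -113.0 x [-41.  32.]
scene 100 5 zmax(tool) -136.0 x [-30.  15.]
```

```bash
python3 -m inch '[{"x":0,"y":0,"z":-35,"wx":0,"wy":0,"wz":0,"gripper":0},{"x":0,"y":0,"z":-20,"wx":0,"wy":0,"wz":0,"gripper":0},{"x":40,"y":4,"z":0,"wx":0,"wy":0,"wz":0,"gripper":0},{"x":35,"y":0,"z":0,"wx":0,"wy":0,"wz":0,"gripper":0},{"x":0,"y":0,"z":20,"wx":0,"wy":0,"wz":0,"gripper":0},{"x":0,"y":0,"z":20,"wx":0,"wy":0,"wz":0,"gripper":0},{"x":0,"y":0,"z":6,"wx":0,"wy":0,"wz":0,"gripper":0},{"x":0,"y":0,"z":0,"wx":0,"wy":0,"wz":0,"gripper":0}]'
python3 - <<'E'
from h import *
go(0.53,0.0725,0.049)
E
```

```text
time_s: 5.2
position: [0.5324, 0.0752, 0.0535]
orientation: [0.046, 0.999, -0.0, -0.0]
force: [-0.0, 0.3, 0.7]
width: 0.0005
turn [-0.    -0.001  0.   ] shift [ 2.1 -2.9  4.5] pos [0.5324 0.0752 0.0535] t 5.2
```

```bash
python3 -m inch '[{"x":-10,"y":-3,"z":4,"wx":0,"wy":0,"wz":0,"gripper":0},{"x":-10,"y":0,"z":0,"wx":0,"wy":0,"wz":0,"gripper":0},{"x":-10,"y":0,"z":0,"wx":0,"wy":0,"wz":0,"gripper":0},{"x":-10,"y":0,"z":0,"wx":0,"wy":0,"wz":0,"gripper":0},{"x":-10,"y":0,"z":0,"wx":0,"wy":0,"wz":0,"gripper":0},{"x":-10,"y":0,"z":0,"wx":0,"wy":0,"wz":0,"gripper":0},{"x":0,"y":0,"z":0,"wx":0,"wy":0,"wz":0,"gripper":0}]'
python3 - <<'E'
from h import *
go(0.595,0.0665,0.049); print(bot.state()["force"])
p,d=optics.camera("wrist"); crop(p[:,:,::-1],200,100,330,250,4,"pics/w5.png")
E
```

```text
time_s: 5.9
position: [0.5935, 0.0665, 0.0496]
orientation: [0.047, 0.999, -0.0, 0.0]
force: [-0.5, 0.6, 0.2]
width: 0.0007
turn [-0.     0.001 -0.   ] shift [-1.5  0.1  0.6] pos [0.5935 0.0665 0.0496] t 5.9
[-0.53313158  0.64315721  0.21681043]
```

View pics/w5.png

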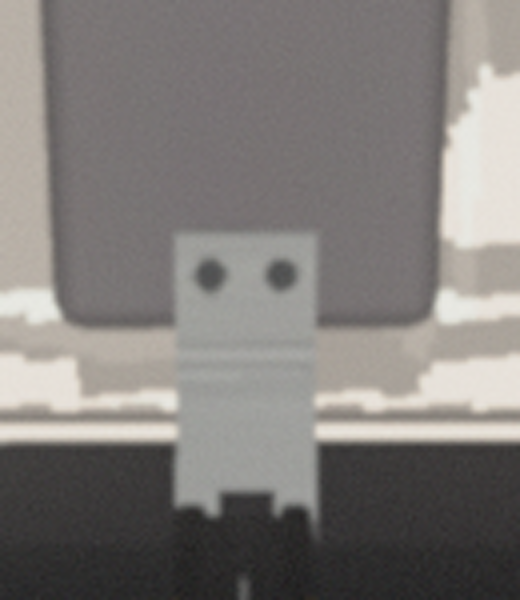

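```bash
python3 -m inch '[{"x":0,"y":0,"z":12,"wx":0,"wy":0,"wz":0,"gripper":0},{"x":0,"y":0,"z":12,"wx":0,"wy":0,"wz":0,"gripper":0},{"x":0,"y":0,"z":12,"wx":0,"wy":0,"wz":0,"gripper":0},{"x":2,"y":0,"z":12,"wx":0,"wy":0,"wz":0,"gripper":0},{"x":3,"y":0,"z":3,"wx":0,"wy":0,"wz":0,"gripper":0},{"x":3,"y":0,"z":0,"wx":0,"wy":0,"wz":0,"gripper":0},{"x":0,"y":0,"z":0,"wx":0,"wy":0,"wz":0,"gripper":0}]'
python3 - <<'E'
from h import *
go(0.583,0.0665,-0.001); print(bot.state()["force"])
p,d=optics.camera("wrist"); crop(p[:,:,::-1],200,100,330,250,4,"pics/w6.png")
p,d=optics.camera("scene"); crop(p[:,:,::-1],240,150,310,220,8,"pics/s6.png")
E
```

```text
time_s: 6.65
position: [0.5838, 0.0677, -0.0012]
orientation: [0.046, 0.999, 0.0, -0.0]
force: [0.4, 1.1, 0.4]
width: 0.0004
turn [ 0. -0.  0.] shift [ 0.7 -1.2 -0.2] pos [ 0.5838  0.0677 -0.0012] t 6.65
[0.40879854 1.05216519 0.44799385]
```

View pics/w6.png

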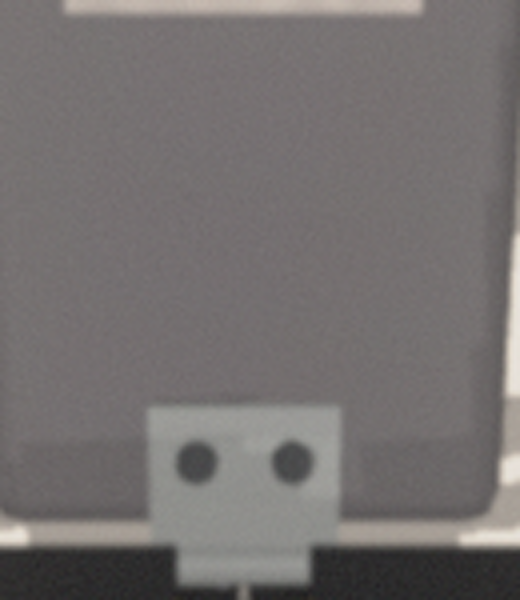

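View pics/s6.png

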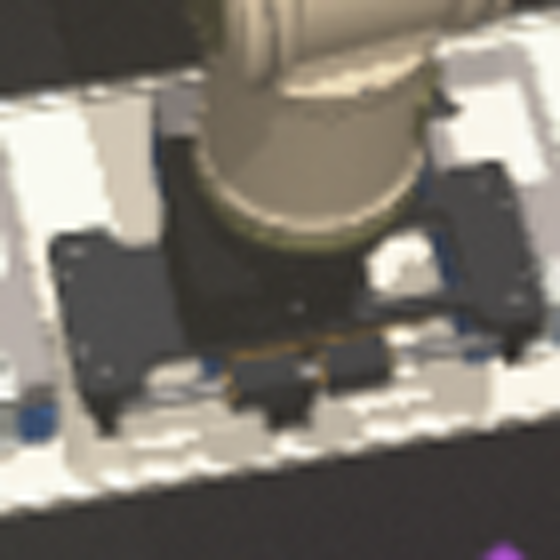

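```bash
python3 -m inch '[{"x":2,"y":0,"z":0,"wx":0,"wy":0,"wz":0,"gripper":0},{"x":2,"y":0,"z":0,"wx":0,"wy":0,"wz":0,"gripper":0},{"x":0,"y":0,"z":0,"wx":0,"wy":0,"wz":0,"gripper":0}]'
python3 - <<'E'
from h import *
go(0.583,0.0665,-0.001); print(bot.state()["force"])
E
```

```text
time_s: 7.05
position: [0.5804, 0.068, -0.001]
orientation: [0.046, 0.999, 0.0, 0.0]
force: [0.9, -0.6, 1.4]
width: 0.0007
turn [0.    0.001 0.   ] shift [-2.8 -1.3 -0. ] pos [ 0.5804  0.068  -0.001 ] t 7.05
[ 0.92931244 -0.63511873  1.35949789]
```

```bash
python3 -m inch '[{"x":2,"y":0,"z":0,"wx":0,"wy":0,"wz":0,"gripper":0},{"x":1,"y":0,"z":0,"wx":0,"wy":0,"wz":0,"gripper":0},{"x":0,"y":0,"z":0,"wx":0,"wy":0,"wz":0,"gripper":0}]'
python3 - <<'E'
from h import *
print(bot.state()["force"])
E
python3 -m inch '[{"x":-20,"y":0,"z":0,"wx":0,"wy":0,"wz":0,"gripper":0},{"x":-15,"y":0,"z":-15,"wx":0,"wy":0,"wz":0,"gripper":0},{"x":0,"y":0,"z":-45,"wx":0,"wy":0,"wz":0,"gripper":0.5},{"x":0,"y":0,"z":-45,"wx":0,"wy":0,"wz":0,"gripper":1},{"x":40,"y":0,"z":-30,"wx":0,"wy":0,"wz":0,"gripper":1},{"x":40,"y":0,"z":0,"wx":0,"wy":0,"wz":0,"gripper":1},{"x":40,"y":0,"z":0,"wx":0,"wy":0,"wz":0,"gripper":1},{"x":0,"y":0,"z":0,"wx":0,"wy":0,"wz":0,"gripper":1}]'
python3 - <<'E'
from h import *
p,d=optics.camera("scene"); crop(p[:,:,::-1],205,140,335,225,6,"pics/s7.png")
p,d=optics.camera("side"); crop(p[:,:,::-1],180,130,290,250,5,"pics/sd7.png")
E
```

```text
time_s: 7.35
position: [0.5775, 0.0682, -0.0011]
orientation: [0.046, 0.999, 0.0, 0.0]
force: [2.8, -0.4, 0.8]
width: 0.0001
[ 2.84360198 -0.43160357  0.83015116]
time_s: 8.15
position: [0.4875, 0.0767, 0.1329]
orientation: [0.046, 0.999, 0.001, -0.002]
force: [0.7, 0.5, -0.5]
width: 0.0404
```

View pics/s7.png

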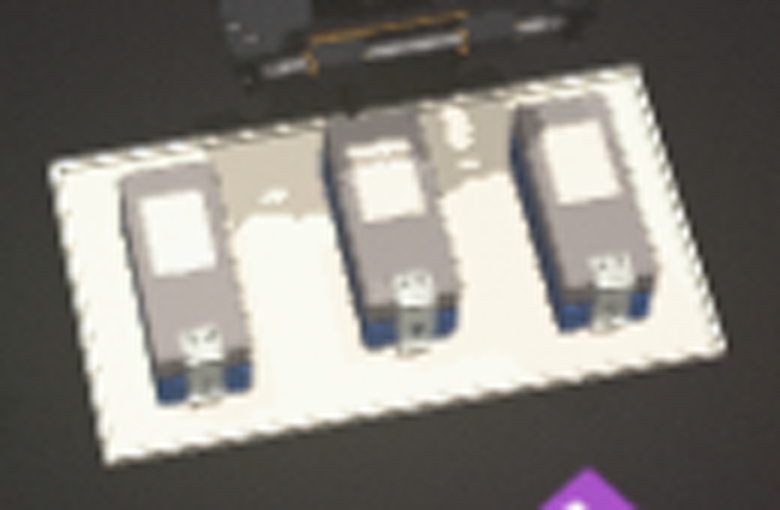

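View pics/sd7.png

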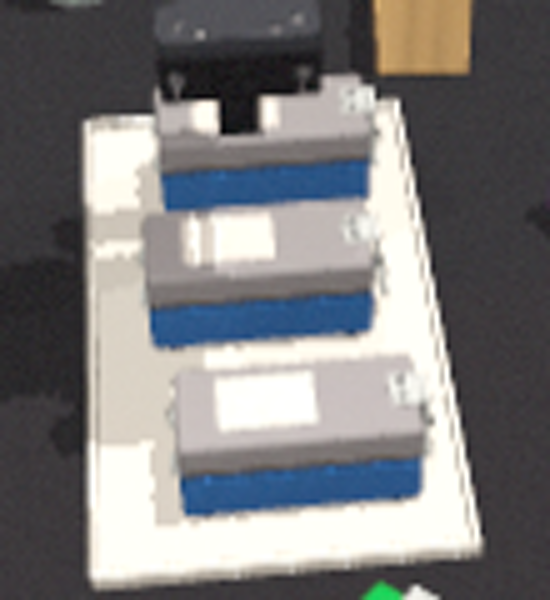

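```bash
python3 - <<'E'
from h import *
p,d=optics.camera("side"); crop(p[:,:,::-1],240,140,275,230,9,"pics/sd8.png")
p,d=optics.camera("scene"); crop(p[:,:,::-1],230,175,315,215,9,"pics/s8.png")
E
```

```text
(no output)
```

View pics/sd8.png

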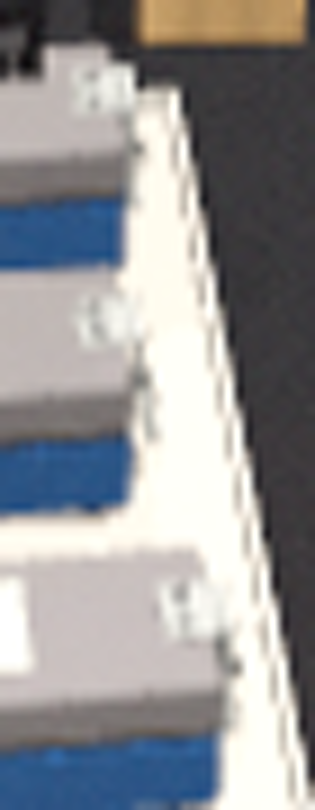

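View pics/s8.png

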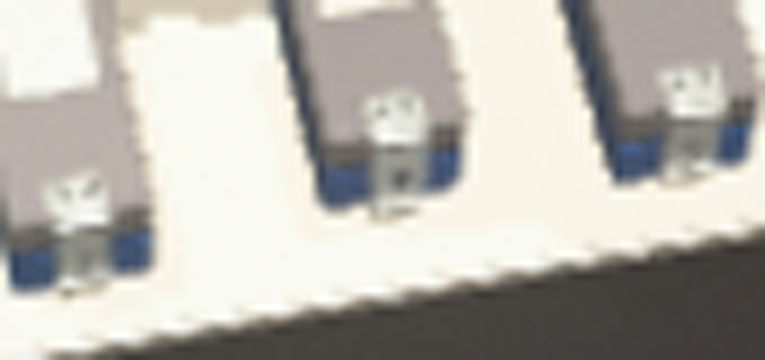

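```bash
python3 - <<'E'
from h import *
cx=np.array([np.cos(YAW),np.sin(YAW),0]); h=np.array([.563,.069,.064]); 
for cam,hh in (("scene",h),("side",h),("side",np.array([.566,-.0515,.064]))):
  for th in (0,.1,.2,.3):
    t=hh+cx*.042*np.sin(th)+[0,0,-.042*np.cos(th)]
    q=proj(cam,[hh,t]); print(cam,th,((q[1]-q[0])*9).round(1))
E
```

```text
scene 0 [-4.6 54.9]
scene 0.1 [-2.2 64.1]
scene 0.2 [ 0.3 72.7]
scene 0.3 [ 2.8 80.7]
side 0 [-0.5 96. ]
side 0.1 [12.5 94.6]
side 0.2 [25.5 92.2]
side 0.3 [38.2 88.9]
side 0 [-3.3 95.6]
side 0.1 [10.8 94. ]
side 0.2 [24.8 91.5]
side 0.3 [38.5 88. ]
```

```bash
python3 - <<'E'
from h import *
st=bot.state(); print(st["position"],st["width"])
p,d=optics.camera("wrist"); cv2.imwrite("pics/w9.png",p[:,:,::-1]); C=cloud("wrist",d,st)
for v in (20,60,100,140,180,200):
    for a,b in ((200,330),):
        z=C[v,:,2]; on=np.nonzero((z>.058)&(z<.075))[0]
        g=np.split(on,np.nonzero(np.diff(on)>2)[0]+1); print(v,[(int(k[0]),int(k[-1]),C[v,k[0]].round(3).tolist(),C[v,k[-1]].round(3).tolist()) for k in g if len(k)>20])
E
```

```text
[0.49300542 0.07606919 0.13373007] 0.056287553940440924
20 []
60 []
100 []
140 [(78, 145, [0.433, -0.068, 0.062], [0.438, -0.015, 0.059]), (227, 294, [0.444, 0.052, 0.062], [0.449, 0.107, 0.061]), (361, 429, [0.455, 0.162, 0.06], [0.459, 0.216, 0.064])]
180 [(83, 151, [0.466, -0.072, 0.063], [0.472, -0.017, 0.059]), (228, 293, [0.478, 0.049, 0.06], [0.483, 0.104, 0.06]), (357, 424, [0.489, 0.159, 0.059], [0.493, 0.214, 0.062])]
200 [(87, 153, [0.484, -0.073, 0.062], [0.49, -0.018, 0.059]), (229, 292, [0.495, 0.048, 0.062], [0.5, 0.102, 0.063]), (355, 421, [0.507, 0.157, 0.059], [0.51, 0.212, 0.063])]
```

View pics/w9.png

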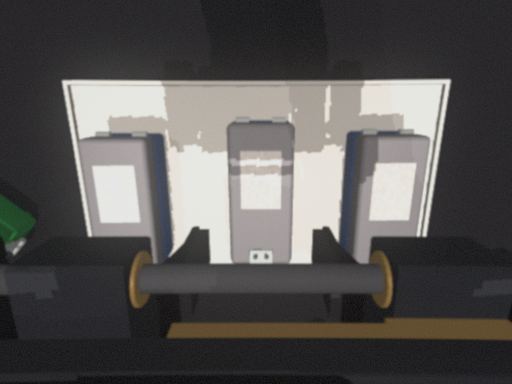

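```bash
python3 - <<'E'
from h import *
st=bot.state(); print(st["position"])
P=at_z("wrist",[[261,123],[112,137],[394,135]],.064,st); print((P+np.array([np.cos(YAW),np.sin(YAW),0])*.0625).round(4))
go(.496,.0752,-.013)
E
```

```text
[0.49314137 0.07589198 0.13358151]
[[ 0.4953  0.0755  0.064 ]
 [ 0.4953 -0.0454  0.064 ]
 [ 0.515   0.1815  0.064 ]]
turn [-0.  0. -0.] shift [ -2.9  -0.4 146.6] pos [0.4931 0.0759 0.1336] t 8.4
```

```bash
python3 -m inch '[{"x":-1,"y":0,"z":10,"wx":0,"wy":0,"wz":0,"gripper":1},{"x":-1,"y":0,"z":15,"wx":0,"wy":0,"wz":0,"gripper":1},{"x":0,"y":0,"z":20,"wx":0,"wy":0,"wz":0,"gripper":1},{"x":0,"y":0,"z":20,"wx":0,"wy":0,"wz":0,"gripper":1},{"x":0,"y":0,"z":20,"wx":0,"wy":0,"wz":0,"gripper":1},{"x":0,"y":0,"z":20,"wx":0,"wy":0,"wz":0,"gripper":1},{"x":0,"y":0,"z":20,"wx":0,"wy":0,"wz":0,"gripper":1},{"x":0,"y":0,"z":20,"wx":0,"wy":0,"wz":0,"gripper":1},{"x":0,"y":0,"z":0,"wx":0,"wy":0,"wz":0,"gripper":1}]'
python3 - <<'E'
from h import *
go(.496,.0752,-.013); print(bot.state()["force"],bot.state()["moment"])
E
```

```text
time_s: 9.3
position: [0.4926, 0.0749, -0.0144]
orientation: [0.047, 0.999, -0.001, -0.002]
force: [-0.7, -0.9, 0.2]
width: 0.0873
turn [-0.003 -0.005 -0.   ] shift [-3.4  0.7 -1.4] pos [ 0.4926  0.0749 -0.0144] t 9.3
[-0.73026376 -0.8883986   0.18687533] [0.02370731 0.07923947 0.03876344]
```

```bash
python3 -m inch '[{"x":-2,"y":0,"z":0,"wx":0,"wy":0,"wz":0,"gripper":1},{"x":0,"y":0,"z":0,"wx":0,"wy":0,"wz":0,"gripper":0},{"x":0,"y":0,"z":0,"wx":0,"wy":0,"wz":0,"gripper":0},{"x":0,"y":0,"z":0,"wx":0,"wy":0,"wz":0,"gripper":0},{"x":0,"y":0,"z":0,"wx":0,"wy":0,"wz":0,"gripper":0},{"x":0,"y":0,"z":0,"wx":0,"wy":0,"wz":0,"gripper":0}]'
python3 - <<'E'
from h import *
go(.496,.0752,-.013); print(bot.state()["force"],bot.state()["moment"])
E
```

```text
time_s: 9.9
position: [0.4966, 0.0759, -0.0111]
orientation: [0.046, 0.999, 0.0, 0.0]
force: [-0.1, 1.1, 0.9]
width: 0.056
turn [0. 0. 0.] shift [ 0.5 -0.7  1.9] pos [ 0.4966  0.0759 -0.0111] t 9.9
[-0.13661668  1.07292501  0.89465196] [-0.02348487  0.25055369  0.03609204]
```

```bash
python3 -m inch '[{"x":0,"y":0,"z":-10,"wx":0,"wy":0,"wz":0,"gripper":0},{"x":0,"y":0,"z":-20,"wx":0,"wy":0,"wz":0,"gripper":0},{"x":0,"y":0,"z":-20,"wx":0,"wy":0,"wz":0,"gripper":0},{"x":0,"y":0,"z":-20,"wx":0,"wy":0,"wz":0,"gripper":0},{"x":0,"y":0,"z":-20,"wx":0,"wy":0,"wz":0,"gripper":0},{"x":0,"y":0,"z":0,"wx":0,"wy":0,"wz":0,"gripper":0},{"x":0,"y":0,"z":0,"wx":0,"wy":0,"wz":0,"gripper":0},{"x":0,"y":0,"z":0,"wx":0,"wy":0,"wz":0,"gripper":0},{"x":0,"y":0,"z":0,"wx":0,"wy":0,"wz":0,"gripper":0}]'
python3 - <<'E'
from h import *
for i in range(4):
    s=bot.state(); print(s["force"].round(2),s["moment"].round(3)); optics.camera("scene") if i<3 else 0
go(.496,.0752,.079)
p,d=optics.camera("side"); crop(p[:,:,::-1],150,80,330,250,4,"pics/sd10.png")
E
```

```text
time_s: 10.8
position: [0.4957, 0.0755, 0.0775]
orientation: [0.046, 0.999, -0.0, -0.001]
force: [-0.5, 0.3, -5.7]
width: 0.0558
[-0.53  0.28 -5.66] [0.03  0.054 0.007]
[ 0.31 -0.2  -4.52] [ 0.076 -0.047  0.006]
[ 0.27  0.85 -5.02] [-0.024 -0.017  0.011]
[ 0.12  0.15 -5.52] [-0.005 -0.045 -0.028]
turn [-0.001 -0.001  0.   ] shift [ 0.1 -0.4 -1. ] pos [0.4962 0.0756 0.078 ] t 10.95
```

View pics/sd10.png

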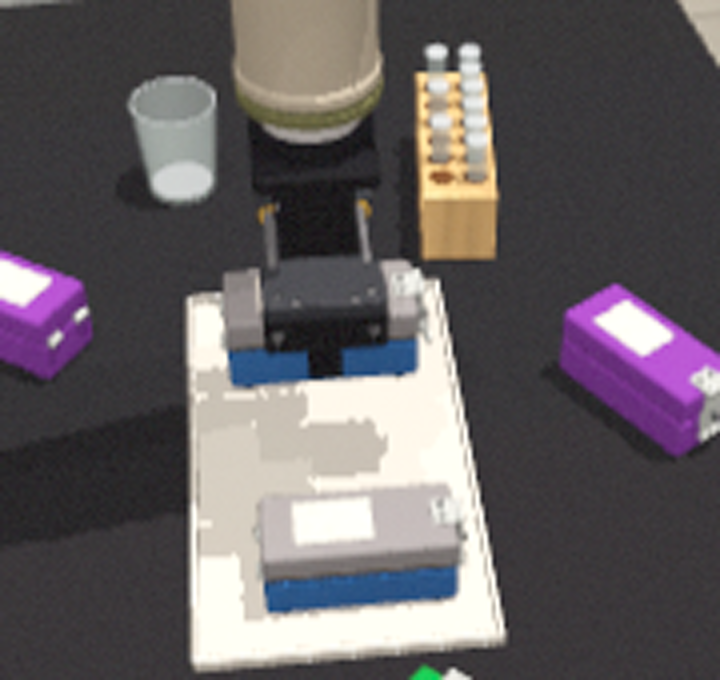

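```bash
cat >> h.py <<'E'
def avg(n=8):
    f=[];m=[]
    for i in range(n):
        s=bot.state(); f.append(s["force"]); m.append(s["moment"]); optics.camera("wrist")
    f=np.array(f);m=np.array(m)
    print("t",bot.state()["time_s"],"F",f.mean(0).round(2),"M",m.mean(0).round(3),"sd",m.std(0).round(3), "pos",bot.state()["position"].round(4),"w",round(bot.state()["width"],4))
E
python3 -c "from h import *; avg(6)"
python3 -m inch '[{"x":-45,"y":0,"z":0,"wx":0,"wy":0,"wz":0,"gripper":0},{"x":-45,"y":0,"z":0,"wx":0,"wy":0,"wz":0,"gripper":0},{"x":45,"y":0,"z":0,"wx":0,"wy":0,"wz":0,"gripper":0},{"x":45,"y":0,"z":0,"wx":0,"wy":0,"wz":0,"gripper":0},{"x":-45,"y":0,"z":0,"wx":0,"wy":0,"wz":0,"gripper":0},{"x":-45,"y":0,"z":0,"wx":0,"wy":0,"wz":0,"gripper":0},{"x":0,"y":0,"z":0,"wx":0,"wy":0,"wz":0,"gripper":0},{"x":0,"y":0,"z":0,"wx":0,"wy":0,"wz":0,"gripper":0},{"x":0,"y":0,"z":0,"wx":0,"wy":0,"wz":0,"gripper":0},{"x":0,"y":0,"z":0,"wx":0,"wy":0,"wz":0,"gripper":0}]'
python3 -c "from h import *; avg(10)"
python3 -m inch '[{"x":45,"y":0,"z":0,"wx":0,"wy":0,"wz":0,"gripper":0},{"x":45,"y":0,"z":0,"wx":0,"wy":0,"wz":0,"gripper":0},{"x":0,"y":0,"z":0,"wx":0,"wy":0,"wz":0,"gripper":0},{"x":0,"y":0,"z":0,"wx":0,"wy":0,"wz":0,"gripper":0},{"x":0,"y":0,"z":0,"wx":0,"wy":0,"wz":0,"gripper":0},{"x":0,"y":0,"z":0,"wx":0,"wy":0,"wz":0,"gripper":0}]'
python3 -c "from h import *; avg(10)"
```

```text
t 11.3 F [ 0.11 -0.04 -4.84] M [ 0.037  0.017 -0.002] sd [0.022 0.01  0.025] pos [0.4965 0.0757 0.0786] w 0.0559
time_s: 12.3
position: [0.5856, 0.0676, 0.0787]
orientation: [0.046, 0.999, 0.0, -0.0]
force: [0.5, 0.3, -5.8]
width: 0.0557
t 12.8 F [ 0.13  0.16 -5.11] M [0.027 0.01  0.005] sd [0.027 0.026 0.014] pos [0.5861 0.0674 0.0787] w 0.0559
time_s: 13.4
position: [0.4976, 0.0756, 0.079]
orientation: [0.047, 0.999, -0.0, 0.001]
force: [-0.5, 0.4, -6.1]
width: 0.0559
t 13.9 F [-0.11 -0.01 -5.63] M [0.017 0.012 0.006] sd [0.012 0.023 0.032] pos [0.4965 0.0757 0.0786] w 0.0557
```

```bash
python3 -m inch '[{"x":0,"y":0,"z":25,"wx":0,"wy":0,"wz":0,"gripper":0},{"x":0,"y":0,"z":25,"wx":0,"wy":0,"wz":0,"gripper":0},{"x":0,"y":0,"z":20,"wx":0,"wy":0,"wz":0,"gripper":0},{"x":0,"y":0,"z":10,"wx":0,"wy":0,"wz":0,"gripper":0},{"x":0,"y":0,"z":6,"wx":0,"wy":0,"wz":0,"gripper":0},{"x":0,"y":0,"z":3,"wx":0,"wy":0,"wz":0,"gripper":0},{"x":0,"y":0,"z":0,"wx":0,"wy":0,"wz":0,"gripper":0},{"x":0,"y":0,"z":0,"wx":0,"wy":0,"wz":0,"gripper":0}]'
python3 -c "from h import *; avg(3)"
```

```text
time_s: 14.7
position: [0.4971, 0.0759, -0.0096]
orientation: [0.046, 0.999, 0.0, 0.001]
force: [0.7, -1.0, -5.3]
width: 0.0562
t 14.85 F [ 0.12 -0.15 -5.65] M [0.009 0.021 0.005] sd [0.021 0.025 0.028] pos [ 0.4969  0.0759 -0.0098] w 0.0558
```

```bash
python3 -m inch '[{"x":0,"y":0,"z":1.5,"wx":0,"wy":0,"wz":0,"gripper":0},{"x":0,"y":0,"z":0,"wx":0,"wy":0,"wz":0,"gripper":0},{"x":0,"y":0,"z":0,"wx":0,"wy":0,"wz":0,"gripper":0}]'
python3 -c "from h import *; avg(3)"
```

```text
time_s: 15.15
position: [0.497, 0.0759, -0.0111]
orientation: [0.046, 0.999, 0.0, 0.0]
force: [-2.0, 0.3, 5.9]
width: 0.0558
t 15.3 F [-2.68 -0.16  6.01] M [-0.283  0.788  0.027] sd [0.01  0.04  0.008] pos [ 0.497   0.0759 -0.0111] w 0.056
```

```bash
python3 -m inch '[{"x":0,"y":0,"z":0,"wx":0,"wy":0,"wz":0,"gripper":1},{"x":0,"y":0,"z":0,"wx":0,"wy":0,"wz":0,"gripper":1},{"x":0,"y":0,"z":0,"wx":0,"wy":0,"wz":0,"gripper":1},{"x":0,"y":0,"z":0,"wx":0,"wy":0,"wz":0,"gripper":1},{"x":0,"y":0,"z":-20,"wx":0,"wy":0,"wz":0,"gripper":1},{"x":0,"y":0,"z":-40,"wx":0,"wy":0,"wz":0,"gripper":1},{"x":0,"y":0,"z":-40,"wx":0,"wy":0,"wz":0,"gripper":1},{"x":0,"y":-30,"z":0,"wx":0,"wy":0,"wz":0,"gripper":1},{"x":0,"y":-40,"z":0,"wx":0,"wy":0,"wz":0,"gripper":1},{"x":-10,"y":-40,"z":0,"wx":0,"wy":0,"wz":0,"gripper":1},{"x":0,"y":-10,"z":0,"wx":0,"wy":0,"wz":0,"gripper":1},{"x":0,"y":0,"z":0,"wx":0,"wy":0,"wz":0,"gripper":1},{"x":0,"y":0,"z":0,"wx":0,"wy":0,"wz":0,"gripper":1}]'
python3 - <<'E'
from h import *
st=bot.state()
p,d=optics.camera("wrist"); cv2.imwrite("pics/w11.png",p[:,:,::-1]); C=cloud("wrist",d,st)
go(.496,-.046,-.012)
for v in (120,140,160,180):
        z=C[v,:,2]; on=np.nonzero((z>.058)&(z<.075))[0]
        g=np.split(on,np.nonzero(np.diff(on)>2)[0]+1); print(v,[(int(k[0]),int(k[-1]),C[v,k[0]].round(3).tolist(),C[v,k[-1]].round(3).tolist()) for k in g if len(k)>20])
E
```

```text
time_s: 16.6
position: [0.4953, -0.0435, 0.088]
orientation: [0.046, 0.999, 0.0, -0.0]
force: [0.2, 0.8, -0.2]
width: 0.0869
turn [ 0.    -0.     0.002] shift [ -0.9  -2.9 100. ] pos [ 0.4953 -0.043   0.088 ] t 16.65
120 [(397, 482, [0.439, 0.053, 0.06], [0.445, 0.106, 0.064])]
140 [(215, 296, [0.441, -0.07, 0.062], [0.446, -0.015, 0.058]), (394, 478, [0.453, 0.051, 0.06], [0.458, 0.106, 0.062])]
160 [(216, 295, [0.455, -0.071, 0.062], [0.46, -0.017, 0.06]), (392, 474, [0.466, 0.05, 0.06], [0.471, 0.104, 0.064])]
180 [(216, 294, [0.469, -0.073, 0.06], [0.474, -0.018, 0.061]), (388, 470, [0.481, 0.048, 0.059], [0.485, 0.102, 0.064])]
```

View pics/w11.png

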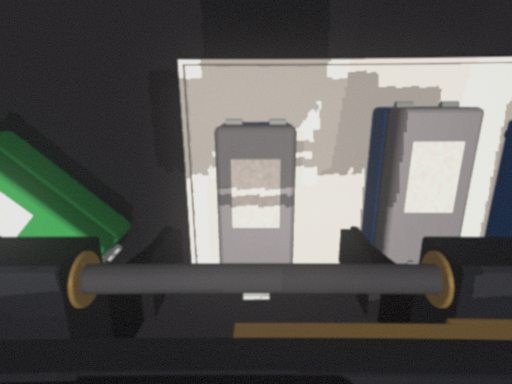

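```bash
python3 -m inch '[{"x":0,"y":-4.5,"z":20,"wx":0,"wy":0,"wz":0,"gripper":1},{"x":0,"y":0,"z":25,"wx":0,"wy":0,"wz":0,"gripper":1},{"x":0,"y":0,"z":25,"wx":0,"wy":0,"wz":0,"gripper":1},{"x":0,"y":0,"z":20,"wx":0,"wy":0,"wz":0,"gripper":1},{"x":0,"y":0,"z":9,"wx":0,"wy":0,"wz":0,"gripper":1},{"x":0,"y":0,"z":0,"wx":0,"wy":0,"wz":0,"gripper":1},{"x":0,"y":0,"z":0,"wx":0,"wy":0,"wz":0,"gripper":0},{"x":0,"y":0,"z":0,"wx":0,"wy":0,"wz":0,"gripper":0},{"x":0,"y":0,"z":0,"wx":0,"wy":0,"wz":0,"gripper":0},{"x":0,"y":0,"z":0,"wx":0,"wy":0,"wz":0,"gripper":0},{"x":0,"y":0,"z":0,"wx":0,"wy":0,"wz":0,"gripper":0}]'
python3 -c "from h import *; avg(3)"
```

```text
time_s: 17.75
position: [0.4953, -0.0486, -0.0105]
orientation: [0.046, 0.999, 0.0, 0.0]
force: [-1.7, 0.2, 4.0]
width: 0.0559
t 17.9 F [-1.04  2.11  5.12] M [ 0.357  0.242 -0.026] sd [0.296 0.028 0.022] pos [ 0.4953 -0.0486 -0.0105] w 0.0558
```

Lift, rest, and average.

```bash
python3 -m inch '[{"x":0,"y":0,"z":-10,"wx":0,"wy":0,"wz":0,"gripper":0},{"x":0,"y":0,"z":-20,"wx":0,"wy":0,"wz":0,"gripper":0},{"x":0,"y":0,"z":-20,"wx":0,"wy":0,"wz":0,"gripper":0},{"x":0,"y":0,"z":-20,"wx":0,"wy":0,"wz":0,"gripper":0},{"x":0,"y":0,"z":-20,"wx":0,"wy":0,"wz":0,"gripper":0},{"x":0,"y":0,"z":0,"wx":0,"wy":0,"wz":0,"gripper":0},{"x":0,"y":0,"z":0,"wx":0,"wy":0,"wz":0,"gripper":0},{"x":0,"y":0,"z":0,"wx":0,"wy":0,"wz":0,"gripper":0}]'
python3 -c "from h import *; avg(8)"
python3 -m inch '[{"x":-45,"y":0,"z":0,"wx":0,"wy":0,"wz":0,"gripper":0},{"x":-45,"y":0,"z":0,"wx":0,"wy":0,"wz":0,"gripper":0},{"x":45,"y":0,"z":0,"wx":0,"wy":0,"wz":0,"gripper":0},{"x":45,"y":0,"z":0,"wx":0,"wy":0,"wz":0,"gripper":0},{"x":-45,"y":0,"z":0,"wx":0,"wy":0,"wz":0,"gripper":0},{"x":-45,"y":0,"z":0,"wx":0,"wy":0,"wz":0,"gripper":0},{"x":0,"y":0,"z":0,"wx":0,"wy":0,"wz":0,"gripper":0},{"x":0,"y":0,"z":0,"wx":0,"wy":0,"wz":0,"gripper":0},{"x":0,"y":0,"z":0,"wx":0,"wy":0,"wz":0,"gripper":0},{"x":0,"y":0,"z":0,"wx":0,"wy":0,"wz":0,"gripper":0}]'
python3 -c "from h import *; avg(8)"
python3 -m inch '[{"x":45,"y":0,"z":0,"wx":0,"wy":0,"wz":0,"gripper":0},{"x":45,"y":0,"z":0,"wx":0,"wy":0,"wz":0,"gripper":0},{"x":0,"y":0,"z":0,"wx":0,"wy":0,"wz":0,"gripper":0},{"x":0,"y":0,"z":0,"wx":0,"wy":0,"wz":0,"gripper":0},{"x":0,"y":0,"z":0,"wx":0,"wy":0,"wz":0,"gripper":0},{"x":0,"y":0,"z":0,"wx":0,"wy":0,"wz":0,"gripper":0}]'
python3 -c "from h import *; avg(8)"
```

```text
time_s: 18.7
position: [0.4939, -0.0492, 0.0779]
orientation: [0.046, 0.999, -0.0, -0.001]
force: [-0.2, 0.0, -4.5]
width: 0.0561
t 19.1 F [-0.24 -0.22 -5.1 ] M [0.033 0.043 0.005] sd [0.03  0.033 0.033] pos [ 0.4948 -0.0492  0.0789] w 0.0559
time_s: 20.1
position: [0.584, -0.0575, 0.0792]
orientation: [0.046, 0.999, 0.0, -0.0]
force: [0.2, -0.1, -4.6]
width: 0.0555
t 20.5 F [ 0.05 -0.14 -5.22] M [ 0.022  0.022 -0.003] sd [0.027 0.034 0.035] pos [ 0.5845 -0.0574  0.0792] w 0.0559
time_s: 21.1
position: [0.496, -0.0494, 0.0794]
orientation: [0.046, 0.999, -0.0, 0.001]
force: [0.7, 0.0, -5.6]
width: 0.0557
t 21.5 F [ 0.14  0.1  -5.43] M [0.02  0.041 0.001] sd [0.031 0.022 0.04 ] pos [ 0.495  -0.0493  0.0791] w 0.0555
```

```bash
python3 -m inch '[{"x":0,"y":0,"z":25,"wx":0,"wy":0,"wz":0,"gripper":0},{"x":0,"y":0,"z":25,"wx":0,"wy":0,"wz":0,"gripper":0},{"x":0,"y":0,"z":20,"wx":0,"wy":0,"wz":0,"gripper":0},{"x":0,"y":0,"z":10,"wx":0,"wy":0,"wz":0,"gripper":0},{"x":0,"y":0,"z":6,"wx":0,"wy":0,"wz":0,"gripper":0},{"x":0,"y":0,"z":3,"wx":0,"wy":0,"wz":0,"gripper":0},{"x":0,"y":0,"z":1,"wx":0,"wy":0,"wz":0,"gripper":0},{"x":0,"y":0,"z":0,"wx":0,"wy":0,"wz":0,"gripper":0}]'
python3 -c "from h import *; avg(3)"
```

```text
time_s: 22.3
position: [0.4955, -0.0491, -0.0103]
orientation: [0.046, 0.999, 0.0, 0.0]
force: [-0.2, 0.5, -5.8]
width: 0.0563
t 22.45 F [ 0.14  0.08 -5.19] M [0.04  0.016 0.016] sd [0.032 0.014 0.029] pos [ 0.4954 -0.0491 -0.0103] w 0.0559
```

```bash
python3 -m inch '[{"x":0,"y":0,"z":1,"wx":0,"wy":0,"wz":0,"gripper":0},{"x":0,"y":0,"z":0.5,"wx":0,"wy":0,"wz":0,"gripper":0},{"x":0,"y":0,"z":0,"wx":0,"wy":0,"wz":0,"gripper":0}]'
python3 -c "from h import *; avg(3)"
```

```text
time_s: 22.75
position: [0.4955, -0.049, -0.0105]
orientation: [0.046, 0.999, 0.001, 0.0]
force: [-9.1, 0.8, 23.6]
width: 0.0559
t 22.9 F [-9.51  1.36 23.67] M [-0.15   2.487  0.045] sd [0.019 0.033 0.002] pos [ 0.4955 -0.049  -0.0105] w 0.0557
```

```bash
python3 -m inch '[{"x":0,"y":0,"z":0,"wx":0,"wy":0,"wz":0,"gripper":1},{"x":0,"y":0,"z":0,"wx":0,"wy":0,"wz":0,"gripper":1},{"x":0,"y":0,"z":0,"wx":0,"wy":0,"wz":0,"gripper":1},{"x":0,"y":0,"z":0,"wx":0,"wy":0,"wz":0,"gripper":1},{"x":0,"y":0,"z":-20,"wx":0,"wy":0,"wz":0,"gripper":1},{"x":0,"y":0,"z":-40,"wx":0,"wy":0,"wz":0,"gripper":1},{"x":0,"y":0,"z":-45,"wx":0,"wy":0,"wz":0,"gripper":1},{"x":0,"y":30,"z":0,"wx":0,"wy":0,"wz":0,"gripper":1},{"x":0,"y":45,"z":0,"wx":0,"wy":0,"wz":0,"gripper":1},{"x":0,"y":45,"z":0,"wx":0,"wy":0,"wz":0,"gripper":1},{"x":0,"y":45,"z":0,"wx":0,"wy":0,"wz":0,"gripper":1},{"x":0,"y":45,"z":0,"wx":0,"wy":0,"wz":0,"gripper":1},{"x":0,"y":24,"z":0,"wx":0,"wy":0,"wz":0,"gripper":1},{"x":0,"y":0,"z":0,"wx":0,"wy":0,"wz":0,"gripper":1},{"x":0,"y":0,"z":0,"wx":0,"wy":0,"wz":0,"gripper":1}]'
python3 - <<'E'
from h import *
st=bot.state()
p,d=optics.camera("wrist"); cv2.imwrite("pics/w12.png",p[:,:,::-1]); C=cloud("wrist",d,st)
go(.515,.184,-.012)
for v in (120,140,160,180):
        z=C[v,:,2]; on=np.nonzero((z>.058)&(z<.075))[0]
        g=np.split(on,np.nonzero(np.diff(on)>2)[0]+1); print(v,[(int(k[0]),int(k[-1]),C[v,k[0]].round(3).tolist(),C[v,k[-1]].round(3).tolist()) for k in g if len(k)>20])
p,d=optics.camera("scene"); crop(p[:,:,::-1],205,140,335,225,6,"pics/s12.png")
E
```

```text
time_s: 24.4
position: [0.5165, 0.1836, 0.0924]
orientation: [0.046, 0.999, -0.0, -0.0]
force: [0.3, -1.1, 0.3]
width: 0.0869
turn [-0.001 -0.    -0.001] shift [  1.8   1.1 104.5] pos [0.5166 0.1827 0.0925] t 24.45
120 [(59, 142, [0.44, 0.054, 0.062], [0.445, 0.108, 0.059])]
140 [(63, 144, [0.453, 0.053, 0.063], [0.458, 0.107, 0.059]), (224, 303, [0.463, 0.162, 0.061], [0.468, 0.217, 0.06])]
160 [(66, 147, [0.467, 0.051, 0.062], [0.472, 0.106, 0.06]), (225, 302, [0.477, 0.161, 0.062], [0.482, 0.216, 0.062])]
180 [(69, 149, [0.481, 0.05, 0.063], [0.487, 0.105, 0.06]), (225, 302, [0.492, 0.16, 0.061], [0.497, 0.215, 0.06])]
```

View pics/w12.png

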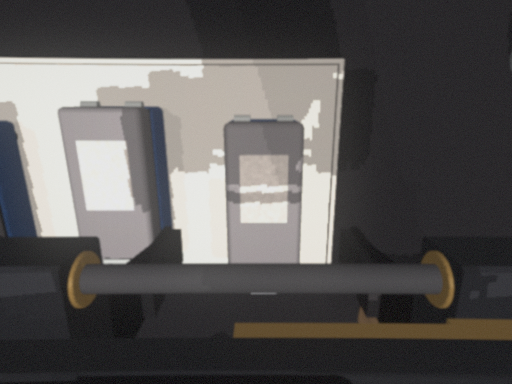

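View pics/s12.png

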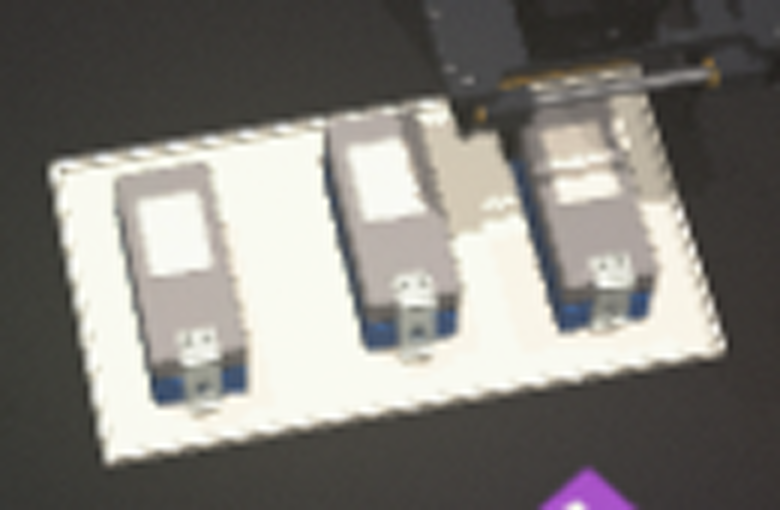

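```bash
python3 - <<'E'
from h import *
p,d=optics.camera("scene"); a=p[:,:,::-1]; b=cv2.imread("pics/scene0.png")
crop(np.vstack([b[170:215,225:315],a[170:215,225:315]]),0,0,90,90,6.6,"pics/s13.png")
p,d=optics.camera("side"); a=p[:,:,::-1]; b=cv2.imread("pics/side0.png")
crop(np.hstack([b[165:230,235:275],a[165:230,235:275]]),0,0,80,65,9,"pics/sd13.png")
E
```

```text
(no output)
```

View pics/s13.png

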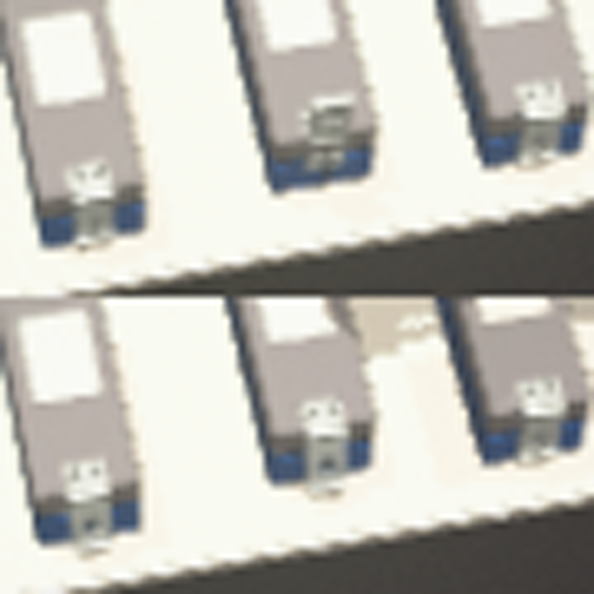

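View pics/sd13.png

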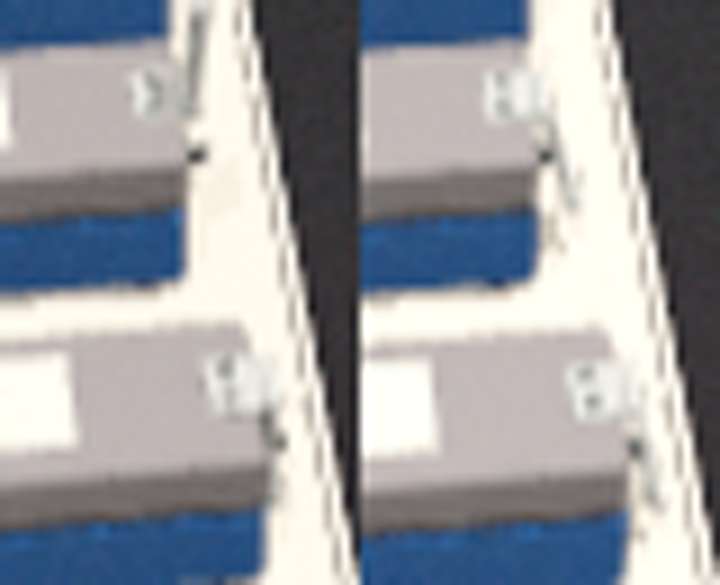

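```bash
python3 - <<'E'
from h import *
go(.603,.0655,.0924)
E
python3 -m inch '[{"x":-30,"y":-30,"z":0,"wx":0,"wy":0,"wz":0,"gripper":0},{"x":-30,"y":-35,"z":0,"wx":0,"wy":0,"wz":0,"gripper":0},{"x":-15,"y":-40,"z":0,"wx":0,"wy":0,"wz":0,"gripper":0},{"x":0,"y":-4,"z":0,"wx":0,"wy":0,"wz":0,"gripper":0},{"x":0,"y":0,"z":0,"wx":0,"wy":0.15,"wz":0,"gripper":0},{"x":0,"y":0,"z":0,"wx":0,"wy":0,"wz":0,"gripper":0},{"x":0,"y":0,"z":0,"wx":0,"wy":0,"wz":0,"gripper":0}]'
python3 - <<'E'
from h import *
s=bot.state(); Rm=R.from_quat(s["orientation"]); print(s["position"], Rm.as_matrix().round(3).tolist())
print((Rm.inv().apply(np.array([.598,.0665,-.006])-s["position"])*1000).round(1))
E
```

```text
turn [ 0.     0.    -0.002] shift [ -96.7 -108.4    0.3] pos [0.5168 0.1825 0.0927] t 24.6
time_s: 25.3
position: [0.5817, 0.0674, 0.0916]
orientation: [0.047, 0.996, 0.003, -0.074]
force: [-0.2, 0.1, -0.2]
width: 0.0395
[0.58169729 0.06742115 0.09163823] [[-0.984, 0.094, -0.148], [0.093, 0.996, 0.012], [0.149, -0.002, -0.989]]
[-30.6   0.8  94.1]
```

```bash
python3 -m inch '[{"x":-31,"y":0,"z":0,"wx":0,"wy":0,"wz":0,"gripper":0},{"x":-12,"y":0,"z":0,"wx":0,"wy":0,"wz":0,"gripper":0},{"x":0,"y":0,"z":0,"wx":0,"wy":0,"wz":0,"gripper":0},{"x":0,"y":0,"z":0,"wx":0,"wy":0,"wz":0,"gripper":0},{"x":0,"y":0,"z":30,"wx":0,"wy":0,"wz":0,"gripper":0},{"x":0,"y":0,"z":30,"wx":0,"wy":0,"wz":0,"gripper":0},{"x":0,"y":0,"z":24,"wx":0,"wy":0,"wz":0,"gripper":0},{"x":5,"y":0,"z":10,"wx":0,"wy":0,"wz":0,"gripper":0},{"x":5,"y":0,"z":0,"wx":0,"wy":0,"wz":0,"gripper":0},{"x":0,"y":0,"z":0,"wx":0,"wy":0,"wz":0,"gripper":0}]'
python3 - <<'E'
from h import *
s=bot.state(); Rm=R.from_quat(s["orientation"]); print(s["position"],s["force"])
print((Rm.inv().apply(np.array([.573,.068,-.006])-s["position"])*1000).round(1))
p,d=optics.camera("side"); crop(p[:,:,::-1],225,130,305,205,8,"pics/sd14.png")
E
```

```text
time_s: 26.3
position: [0.5997, 0.067, -0.0035]
orientation: [0.046, 0.996, 0.004, -0.074]
force: [0.2, 1.5, 0.3]
width: 0.0006
[ 0.5997324   0.06700228 -0.00353852] [0.16313444 1.45188003 0.2926872 ]
[26.1 -1.5  6.4]
```

View pics/sd14.png

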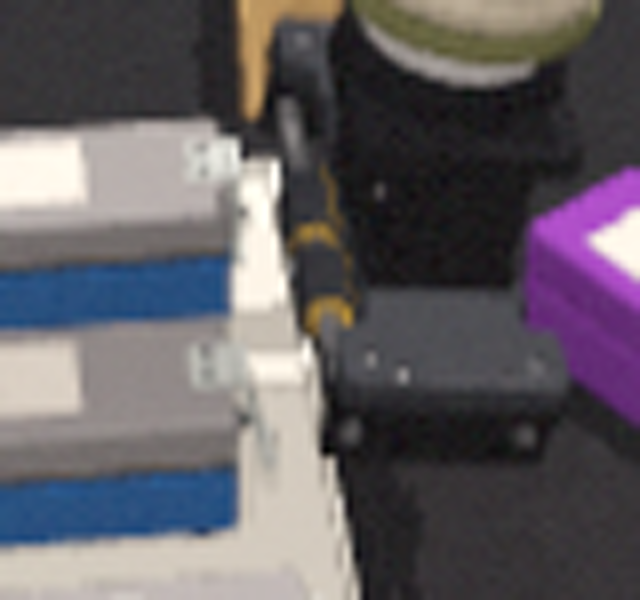

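```bash
python3 -m inch '[{"x":8,"y":-1,"z":4,"wx":0,"wy":0,"wz":0,"gripper":0},{"x":6,"y":0,"z":2,"wx":0,"wy":0,"wz":0,"gripper":0},{"x":4,"y":0,"z":0.5,"wx":0,"wy":0,"wz":0,"gripper":0},{"x":2,"y":0,"z":0,"wx":0,"wy":0,"wz":0,"gripper":0},{"x":0,"y":0,"z":0,"wx":0,"wy":0,"wz":0,"gripper":0}]'
python3 - <<'E'
from h import *
s=bot.state(); print(s["position"],s["force"])
E
```

```text
time_s: 26.85
position: [0.5788, 0.0677, -0.0085]
orientation: [0.046, 0.996, 0.004, -0.075]
force: [0.7, 0.2, -0.5]
width: 0.0008
[ 0.5788221   0.06770548 -0.00846225] [ 0.65411615  0.15707314 -0.45171364]
```

```bash
python3 -m inch '[{"x":2,"y":0,"z":-0.5,"wx":0,"wy":0,"wz":0,"gripper":0},{"x":2,"y":0,"z":0,"wx":0,"wy":0,"wz":0,"gripper":0},{"x":0,"y":0,"z":0,"wx":0,"wy":0,"wz":0,"gripper":0}]'
python3 - <<'E'
from h import *
s=bot.state(); print(s["position"],s["force"])
E
python3 -m inch '[{"x":1.5,"y":0,"z":0,"wx":0,"wy":0,"wz":0,"gripper":0},{"x":1,"y":0,"z":0,"wx":0,"wy":0,"wz":0,"gripper":0},{"x":0,"y":0,"z":0,"wx":0,"wy":0,"wz":0,"gripper":0}]'
python3 - <<'E'
from h import *
s=bot.state(); print(s["position"],s["force"])
p,d=optics.camera("side"); crop(p[:,:,::-1],225,130,305,205,8,"pics/sd15.png")
E
```

```text
time_s: 27.15
position: [0.575, 0.0679, -0.0075]
orientation: [0.046, 0.996, 0.004, -0.075]
force: [-0.4, -0.7, -0.2]
width: 0.0001
[ 0.57495701  0.06793876 -0.00752144] [-0.39145031 -0.71462982 -0.1915688 ]
time_s: 27.45
position: [0.5725, 0.0682, -0.0072]
orientation: [0.046, 0.996, 0.004, -0.075]
force: [-0.0, 1.0, -0.4]
width: 0.0005
[ 0.57247709  0.06817774 -0.00720995] [-0.0446542   1.04003883 -0.39672352]
```

View pics/sd15.png

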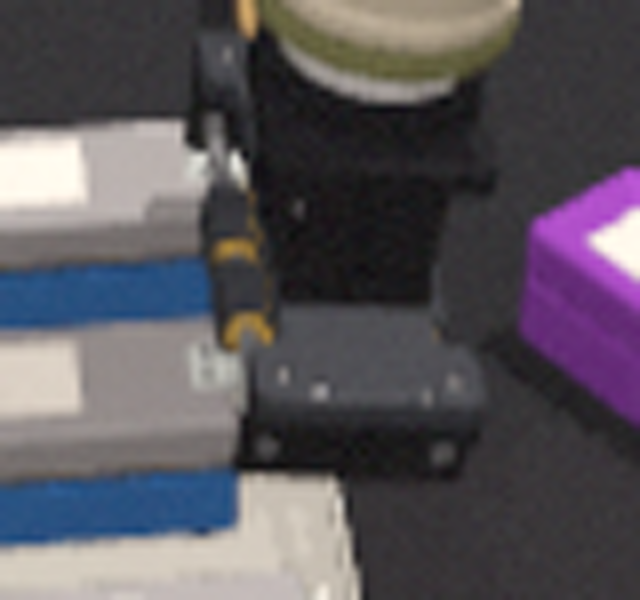

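```bash
python3 -m inch '[{"x":1,"y":0,"z":0,"wx":0,"wy":0,"wz":0,"gripper":0},{"x":1,"y":0,"z":0,"wx":0,"wy":0,"wz":0,"gripper":0},{"x":0,"y":0,"z":0,"wx":0,"wy":0,"wz":0,"gripper":0}]'
python3 - <<'E'
from h import *
s=bot.state(); print(s["position"],s["force"])
E
python3 -m inch '[{"x":1,"y":0,"z":0,"wx":0,"wy":0,"wz":0,"gripper":0},{"x":0,"y":0,"z":0,"wx":0,"wy":0,"wz":0,"gripper":0}]'
python3 - <<'E'
from h import *
s=bot.state(); print(s["position"],s["force"])
E
```

```text
time_s: 27.8
position: [0.5708, 0.0683, -0.0069]
orientation: [0.046, 0.996, 0.004, -0.075]
force: [2.0, 0.1, -1.4]
width: 0.0003
[ 0.57083874  0.06832582 -0.0068651 ] [ 2.03749638  0.07439689 -1.43966103]
time_s: 28.0
position: [0.5696, 0.0684, -0.0068]
orientation: [0.046, 0.996, 0.003, -0.075]
force: [1.5, -0.5, -1.7]
width: 0.0001
[ 0.56960587  0.06841804 -0.00676676] [ 1.53692521 -0.46101089 -1.74811389]
```

```bash
python3 -m inch '[{"x":-20,"y":0,"z":0,"wx":0,"wy":0,"wz":0,"gripper":0},{"x":-20,"y":0,"z":-10,"wx":0,"wy":-0.1,"wz":0,"gripper":0},{"x":0,"y":0,"z":-45,"wx":0,"wy":-0.05,"wz":0,"gripper":0},{"x":0,"y":0,"z":-45,"wx":0,"wy":0,"wz":0,"gripper":0},{"x":40,"y":20,"z":0,"wx":0,"wy":0,"wz":0,"gripper":1},{"x":40,"y":30,"z":0,"wx":0,"wy":0,"wz":0,"gripper":1},{"x":20,"y":40,"z":0,"wx":0,"wy":0,"wz":0,"gripper":1},{"x":0,"y":20,"z":0,"wx":0,"wy":0,"wz":0,"gripper":1},{"x":0,"y":0,"z":0,"wx":0,"wy":0,"wz":0,"gripper":1},{"x":0,"y":0,"z":0,"wx":0,"wy":0,"wz":0,"gripper":1}]'
python3 - <<'E'
from h import *
go(.516,.1835,-.011)
p,d=optics.camera("scene"); a=p[:,:,::-1]; b=cv2.imread("pics/scene0.png")
crop(np.vstack([b[170:215,225:315],a[170:215,225:315]]),0,0,90,90,6.6,"pics/s16.png")
p,d=optics.camera("side"); a=p[:,:,::-1]; b=cv2.imread("pics/side0.png")
crop(np.hstack([b[165:230,235:275],a[165:230,235:275]]),0,0,80,65,9,"pics/sd16.png")
E
```

```text
time_s: 29.0
position: [0.5237, 0.1827, 0.0871]
orientation: [0.046, 0.999, -0.0, -0.0]
force: [-0.4, -0.6, -1.3]
width: 0.0406
turn [-0.001 -0.     0.   ] shift [ 7.7  0.1 98.1] pos [0.5237 0.1827 0.0871] t 29.0
```

View pics/s16.png

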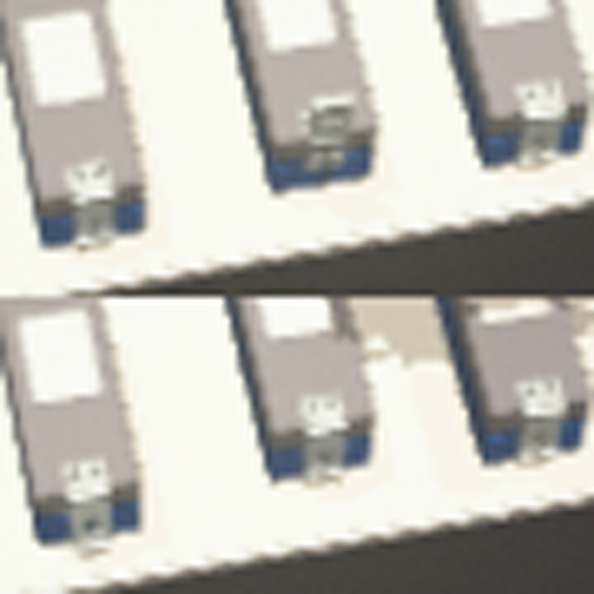

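View pics/sd16.png

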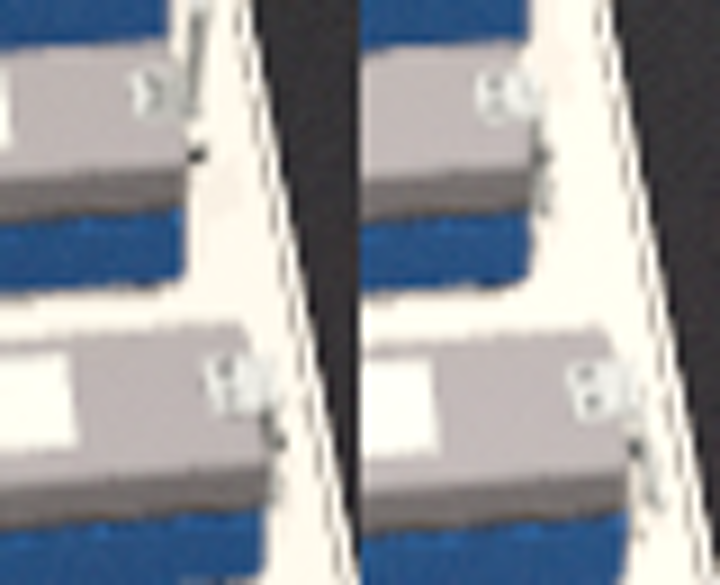

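```bash
python3 -m inch '[{"x":8,"y":0,"z":0,"wx":0,"wy":0,"wz":0,"gripper":1},{"x":0,"y":0,"z":0,"wx":0,"wy":0,"wz":0,"gripper":1},{"x":0,"y":0,"z":10,"wx":0,"wy":0,"wz":0,"gripper":1},{"x":0,"y":0,"z":15,"wx":0,"wy":0,"wz":0,"gripper":1},{"x":0,"y":0,"z":20,"wx":0,"wy":0,"wz":0,"gripper":1},{"x":0,"y":0,"z":20,"wx":0,"wy":0,"wz":0,"gripper":1},{"x":0,"y":0,"z":20,"wx":0,"wy":0,"wz":0,"gripper":1},{"x":0,"y":0,"z":12,"wx":0,"wy":0,"wz":0,"gripper":1},{"x":0,"y":0,"z":0,"wx":0,"wy":0,"wz":0,"gripper":1},{"x":0,"y":0,"z":0,"wx":0,"wy":0,"wz":0,"gripper":0},{"x":0,"y":0,"z":0,"wx":0,"wy":0,"wz":0,"gripper":0},{"x":0,"y":0,"z":0,"wx":0,"wy":0,"wz":0,"gripper":0},{"x":0,"y":0,"z":0,"wx":0,"wy":0,"wz":0,"gripper":0},{"x":0,"y":0,"z":0,"wx":0,"wy":0,"wz":0,"gripper":0}]'
python3 -c "from h import *; avg(3)"
```

```text
time_s: 30.5
position: [0.5158, 0.1845, -0.0094]
orientation: [0.046, 0.999, 0.001, 0.0]
force: [-0.2, -0.4, 2.8]
width: 0.0556
t 30.65 F [-0.37  1.02  3.21] M [ 0.088  0.044 -0.033] sd [0.229 0.003 0.005] pos [ 0.5158  0.1845 -0.0094] w 0.0559
```

```bash
python3 -m inch '[{"x":0,"y":0,"z":-10,"wx":0,"wy":0,"wz":0,"gripper":0},{"x":0,"y":0,"z":-20,"wx":0,"wy":0,"wz":0,"gripper":0},{"x":0,"y":0,"z":-25,"wx":0,"wy":0,"wz":0,"gripper":0},{"x":0,"y":0,"z":-25,"wx":0,"wy":0,"wz":0,"gripper":0},{"x":0,"y":0,"z":-25,"wx":0,"wy":0,"wz":0,"gripper":0},{"x":0,"y":0,"z":-25,"wx":0,"wy":0,"wz":0,"gripper":0},{"x":0,"y":0,"z":-20,"wx":0,"wy":0,"wz":0,"gripper":0},{"x":0,"y":0,"z":-10,"wx":0,"wy":0,"wz":0,"gripper":0},{"x":0,"y":0,"z":0,"wx":0,"wy":0,"wz":0,"gripper":0},{"x":0,"y":0,"z":0,"wx":0,"wy":0,"wz":0,"gripper":0}]'
python3 -c "from h import *; avg(8)"
```

```text
time_s: 31.65
position: [0.5148, 0.1836, 0.1491]
orientation: [0.046, 0.999, -0.0, -0.001]
force: [0.2, 0.0, -5.1]
width: 0.0555
t 32.05 F [-0.05 -0.62 -4.98] M [ 0.017  0.033 -0.013] sd [0.037 0.041 0.035] pos [0.5153 0.1839 0.1498] w 0.0559
```

```bash
python3 -m inch '[{"x":0,"y":0,"z":0,"wx":0,"wy":0.14,"wz":0,"gripper":0},{"x":0,"y":0,"z":0,"wx":0,"wy":0.14,"wz":0,"gripper":0},{"x":0,"y":0,"z":0,"wx":0,"wy":0.14,"wz":0,"gripper":0},{"x":0,"y":0,"z":0,"wx":0,"wy":0.14,"wz":0,"gripper":0},{"x":0,"y":0,"z":0,"wx":0,"wy":0,"wz":0,"gripper":0},{"x":0,"y":0,"z":0,"wx":0,"wy":0,"wz":0,"gripper":0},{"x":0,"y":0,"z":0,"wx":0,"wy":0,"wz":0,"gripper":0},{"x":0,"y":0,"z":0,"wx":0,"wy":0,"wz":0,"gripper":0},{"x":0,"y":0,"z":0,"wx":0,"wy":-0.14,"wz":0,"gripper":0},{"x":0,"y":0,"z":0,"wx":0,"wy":-0.14,"wz":0,"gripper":0},{"x":0,"y":0,"z":0,"wx":0,"wy":-0.14,"wz":0,"gripper":0},{"x":0,"y":0,"z":0,"wx":0,"wy":-0.14,"wz":0,"gripper":0},{"x":0,"y":0,"z":0,"wx":0,"wy":0,"wz":0,"gripper":0},{"x":0,"y":0,"z":0,"wx":0,"wy":0,"wz":0,"gripper":0},{"x":0,"y":0,"z":0,"wx":0,"wy":0,"wz":0,"gripper":0}]'
python3 -c "from h import *; avg(10)"
```

```text
time_s: 33.55
position: [0.5159, 0.1843, 0.1513]
orientation: [0.046, 0.999, 0.001, 0.0]
force: [0.4, 0.6, -4.9]
width: 0.0557
t 34.05 F [-0.1   0.19 -5.1 ] M [ 0.014 -0.001  0.012] sd [0.025 0.039 0.032] pos [0.5156 0.1837 0.1499] w 0.0557
```

```bash
python3 -m inch '[{"x":-45,"y":0,"z":0,"wx":0,"wy":0,"wz":0,"gripper":0},{"x":-45,"y":0,"z":0,"wx":0,"wy":0,"wz":0,"gripper":0},{"x":45,"y":0,"z":0,"wx":0,"wy":0,"wz":0,"gripper":0},{"x":45,"y":0,"z":0,"wx":0,"wy":0,"wz":0,"gripper":0},{"x":-45,"y":0,"z":0,"wx":0,"wy":0,"wz":0,"gripper":0},{"x":-45,"y":0,"z":0,"wx":0,"wy":0,"wz":0,"gripper":0},{"x":0,"y":0,"z":0,"wx":0,"wy":0,"wz":0,"gripper":0},{"x":0,"y":0,"z":0,"wx":0,"wy":0,"wz":0,"gripper":0},{"x":0,"y":0,"z":0,"wx":0,"wy":0,"wz":0,"gripper":0},{"x":0,"y":0,"z":0,"wx":0,"wy":0,"wz":0,"gripper":0}]'
python3 -c "from h import *; avg(10)"
python3 -m inch '[{"x":45,"y":0,"z":0,"wx":0,"wy":0,"wz":0,"gripper":0},{"x":45,"y":0,"z":0,"wx":0,"wy":0,"wz":0,"gripper":0},{"x":0,"y":0,"z":0,"wx":0,"wy":0,"wz":0,"gripper":0},{"x":0,"y":0,"z":0,"wx":0,"wy":0,"wz":0,"gripper":0},{"x":0,"y":0,"z":0,"wx":0,"wy":0,"wz":0,"gripper":0},{"x":0,"y":0,"z":0,"wx":0,"wy":0,"wz":0,"gripper":0}]'
python3 -c "from h import *; avg(10)"
```

```text
time_s: 35.05
position: [0.6045, 0.1761, 0.1504]
orientation: [0.046, 0.999, 0.0, -0.0]
force: [0.4, 1.2, -4.8]
width: 0.056
t 35.55 F [ 0.45 -0.09 -4.62] M [ 0.029  0.107 -0.   ] sd [0.031 0.031 0.03 ] pos [0.605  0.1756 0.1501] w 0.0555
time_s: 36.15
position: [0.5166, 0.1836, 0.1503]
orientation: [0.047, 0.999, -0.0, 0.001]
force: [0.2, -0.3, -5.4]
width: 0.056
t 36.65 F [-0.09 -0.1  -4.92] M [ 0.011 -0.081  0.002] sd [0.034 0.035 0.025] pos [0.5155 0.1839 0.1501] w 0.0559
```

```bash
python3 -m inch '[{"x":-45,"y":0,"z":0,"wx":0,"wy":0,"wz":0,"gripper":0},{"x":-45,"y":0,"z":0,"wx":0,"wy":0,"wz":0,"gripper":0},{"x":0,"y":0,"z":0,"wx":0,"wy":0,"wz":0,"gripper":0},{"x":0,"y":0,"z":0,"wx":0,"wy":0,"wz":0,"gripper":0},{"x":0,"y":0,"z":0,"wx":0,"wy":0,"wz":0,"gripper":0},{"x":0,"y":0,"z":0,"wx":0,"wy":0,"wz":0,"gripper":0}]'
python3 -c "from h import *; avg(10)"
python3 -m inch '[{"x":-4,"y":0,"z":0,"wx":0,"wy":0,"wz":0,"gripper":0},{"x":-8,"y":0,"z":0,"wx":0,"wy":0,"wz":0,"gripper":0},{"x":-10,"y":0,"z":0,"wx":0,"wy":0,"wz":0,"gripper":0},{"x":-10,"y":0,"z":0,"wx":0,"wy":0,"wz":0,"gripper":0},{"x":-8,"y":0,"z":0,"wx":0,"wy":0,"wz":0,"gripper":0},{"x":-4,"y":0,"z":0,"wx":0,"wy":0,"wz":0,"gripper":0},{"x":0,"y":0,"z":0,"wx":0,"wy":0,"wz":0,"gripper":0},{"x":0,"y":0,"z":0,"wx":0,"wy":0,"wz":0,"gripper":0},{"x":0,"y":0,"z":0,"wx":0,"wy":0,"wz":0,"gripper":0}]'
python3 - <<'E'
from h import *
avg(6)
p,d=optics.camera("scene"); cv2.imwrite("pics/s20.png",cv2.resize(p[120:260,190:400,::-1],None,fx=3.8,fy=3.8,interpolation=cv2.INTER_CUBIC))
np.save("pics/s20.npy",d)
p,d=optics.camera("side"); np.save("pics/sd20.npy",d); cv2.imwrite("pics/sd20.png",cv2.resize(p[60:260,150:350,::-1],None,fx=3,fy=3,interpolation=cv2.INTER_CUBIC)); cv2.imwrite("pics/sd20f.png",p[:,:,::-1])
E
```

```text
time_s: 37.25
position: [0.6043, 0.1763, 0.1506]
orientation: [0.046, 0.999, 0.001, -0.0]
force: [0.4, -0.8, -4.6]
width: 0.0557
t 37.75 F [ 0.05 -0.01 -4.94] M [ 0.04   0.116 -0.014] sd [0.033 0.029 0.025] pos [0.605  0.1757 0.1502] w 0.0557
time_s: 38.65
position: [0.6486, 0.1717, 0.1501]
orientation: [0.046, 0.999, 0.0, -0.0]
force: [-0.2, 0.9, -6.1]
width: 0.0558
t 38.95 F [-0.12  0.09 -5.  ] M [0.062 0.152 0.   ] sd [0.033 0.018 0.023] pos [0.6487 0.1717 0.1502] w 0.0559
```

View pics/s20.png

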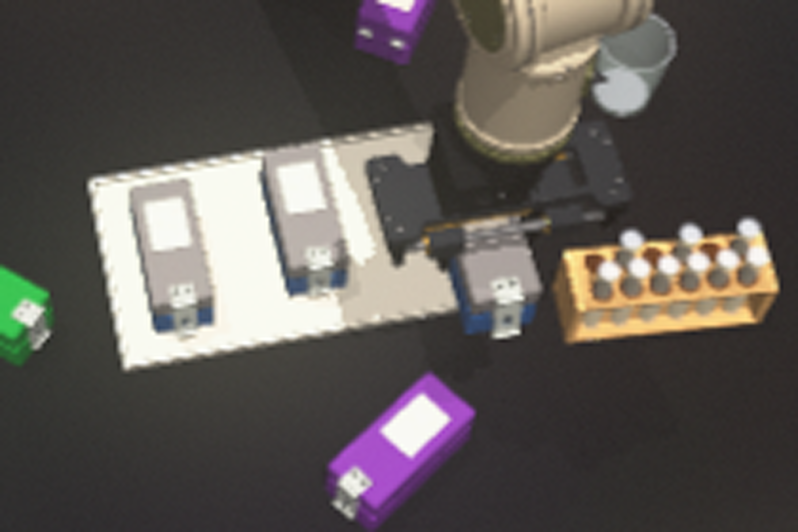

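View pics/sd20.png

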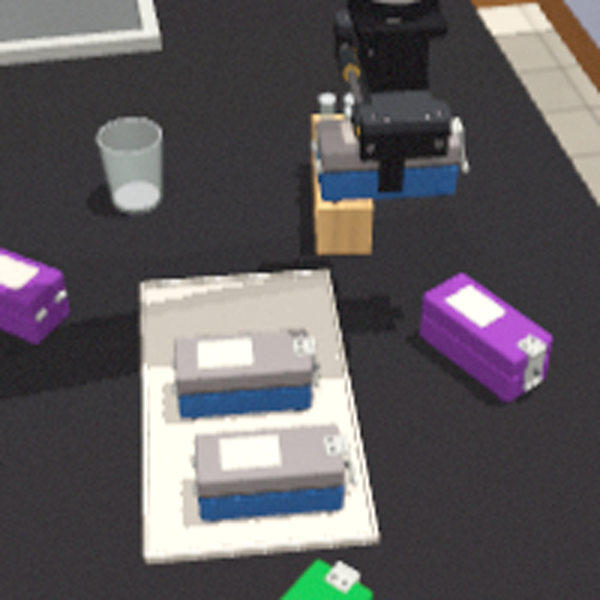

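```bash
python3 - <<'E'
from h import *
p=cv2.imread("pics/sd20f.png"); cx=np.array([np.cos(YAW),np.sin(YAW),0])
ca=np.array([.649,.171,.1636]); h=ca+cx*.066+[0,0,.06]
o=np.array([260,85])
for th in (0,.1,.2,.3):
    pts=[h+cx*.042*np.sin(th)-[0,0,.042*np.cos(th)]+np.array([.0093,.0996,0])*s for s in (-.1,.1)]
    print(th,((proj("side",pts)-o)*12).round().tolist())
print("hinge",((proj("side",[h])-o)*12).round(), "front face low edges",((proj("side",[ca+cx*.063+np.array([.093,.9957,0])*-.028, ca+cx*.063+np.array([.093,.9957,0])*-.028+[0,0,.06]])-o)*12).round().tolist())
crop(p,260,85,320,135,12,"pics/hR.png")
# other two: same
E
```

```text
0 [[495.0, 382.0], [478.0, 333.0]]
0.1 [[512.0, 380.0], [496.0, 331.0]]
0.2 [[530.0, 376.0], [513.0, 328.0]]
0.3 [[548.0, 372.0], [531.0, 323.0]]
hinge [[502. 202.]] front face low edges [[490.0, 491.0], [514.0, 272.0]]
```

View pics/hR.png

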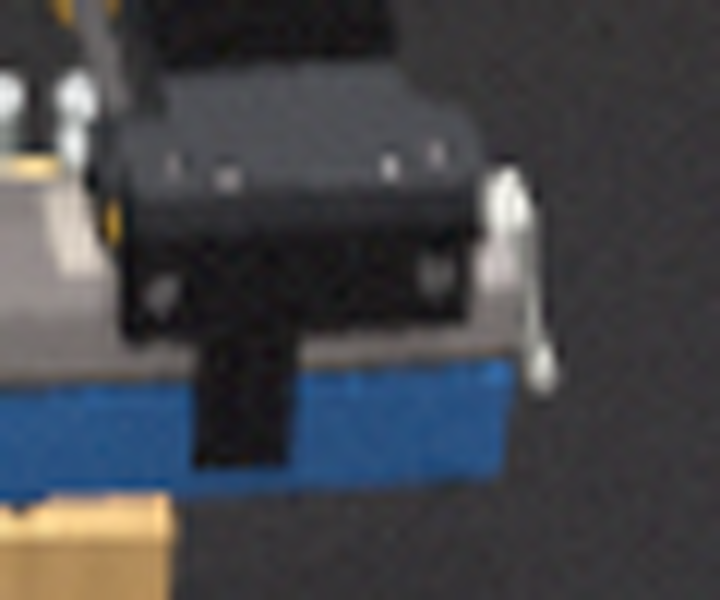

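```bash
python3 -m inch '[{"x":5,"y":0,"z":0,"wx":0,"wy":0,"wz":0,"gripper":0},{"x":12,"y":0,"z":0,"wx":0,"wy":0,"wz":0,"gripper":0},{"x":20,"y":0,"z":0,"wx":0,"wy":0,"wz":0,"gripper":0},{"x":28,"y":0,"z":0,"wx":0,"wy":0,"wz":0,"gripper":0},{"x":36,"y":0,"z":0,"wx":0,"wy":0,"wz":0,"gripper":0},{"x":45,"y":0,"z":0,"wx":0,"wy":0,"wz":0,"gripper":0},{"x":-45,"y":0,"z":0,"wx":0,"wy":0,"wz":0,"gripper":0},{"x":-36,"y":0,"z":0,"wx":0,"wy":0,"wz":0,"gripper":0},{"x":-28,"y":0,"z":0,"wx":0,"wy":0,"wz":0,"gripper":0},{"x":-20,"y":0,"z":0,"wx":0,"wy":0,"wz":0,"gripper":0},{"x":-12,"y":0,"z":0,"wx":0,"wy":0,"wz":0,"gripper":0},{"x":-5,"y":0,"z":0,"wx":0,"wy":0,"wz":0,"gripper":0},{"x":0,"y":0,"z":0,"wx":0,"wy":0,"wz":0,"gripper":0},{"x":0,"y":0,"z":0,"wx":0,"wy":0,"wz":0,"gripper":0},{"x":0,"y":0,"z":0,"wx":0,"wy":0,"wz":0,"gripper":0}]'
python3 - <<'E'
from h import *
avg(4)
p,d=optics.camera("side"); a=p[:,:,::-1].copy(); b=cv2.imread("pics/sd20f.png")
crop(np.hstack([b[85:130,285:315],a[85:130,285:315]]),0,0,60,45,13,"pics/hR2.png"); cv2.imwrite("pics/sd21f.png",a)
E
```

```text
time_s: 40.55
position: [0.6482, 0.172, 0.1503]
orientation: [0.046, 0.999, 0.0, -0.0]
force: [-0.3, -0.2, -5.0]
width: 0.0557
t 40.75 F [-0.23  0.01 -5.08] M [0.041 0.132 0.019] sd [0.061 0.044 0.01 ] pos [0.6486 0.1718 0.1503] w 0.0557
```

View pics/hR2.png

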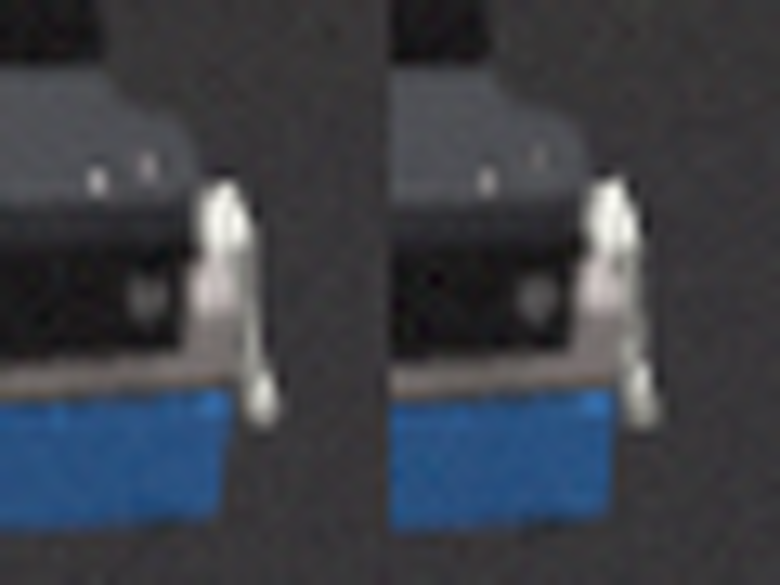

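```bash
python3 - <<'E'
from h import *
s=bot.state(); print(s["time_s"],s["qd"].round(3),s["width"],s["force"]); bot.sign_off()
E
```

```text
40.8 [ 0.004  0.003 -0.001 -0.002  0.     0.    -0.001] 0.055498826555418726 [-0.55602456  0.17330507 -5.62052482]
the job is handed in; nothing more can be done
```

The job is handed in at 40.8 s. The rattling case, the one at the +y end of the tray, is in the gripper. It is held still and level, with its middle about 0.14 m ahead of the tray's centre and its underside about 0.16 m up.

- **Hasp:** The open hasp was on the middle case. I closed it, then pressed it again after that case had been shaken.
- **Finding the rattle:** The middle and −y cases were quiet. Their lengthwise moment stayed between about 0.01 and 0.04 N m through the throws. Both are back upright on the tray. The third case gave +0.107, −0.081 and +0.116 N m after front, rear and front throws, so its ball is loose and made all three moves.
- **Tool offset:** The real fingertips are about 31 mm short of the reported TCP. My first pass over the hasp therefore missed it without contact, and I corrected for the offset from then on.
- **Tilt test:** Tilting the third case by 0.56 rad before shaking it did not move the ball.
- **Hasp angles at the end:** Shaking swung each hasp open by about 0.1 rad or a little more. From the pictures I estimate about 0 for the middle case, 0.1 for the −y case and 0.1 for the held one. The held one came down from about 0.16 after a gentle jerk. All are under 0.25 rad, but they are readings of one or two pixels.
- **Other checks:** The last full side picture was taken just before that jerk. It shows both other cases upright on the tray and the beaker and rack standing. I never went near the wash bottle or mortar, and I did not measure how far any of the four might have moved. I judged level by eye.

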